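# Load the refill trolley from the glaze dispenser

### The job

Get the spent glaze cartridges ready for refilling. First swing the red clamp lever open, slide the blue carriage along its rail until its red pointer lines up with the yellow mark, and swing the lever fully back to lock it; then push each cartridge in the white dispenser down until its catch lets go and it springs up, pull it out and stand it upright in the carriage's tray. Stand the jar of red glaze upright in the tray too, leave the carriage locked at the mark, and do not disturb the enamel cup, the jar with the cream label or the wooden rib.

Things in the scene. Friction and masses are not known exactly. Their poses are not given: they have to be found in the camera images.
- dispenser_top (a point): Centre of the top face (75 mm above the dispenser's foot) of the white dispenser, a fixed box 95 x 210 x 75 mm that stands in the right-hand ware tray. Its x axis points to its back, y along the row of three bays, z up. The bays are square wells open at the top, 41 mm wide along y and 43 mm along x, with centres at y = +62, 0 and -62 mm from this point (bay_1, bay_2, bay_3) and x = 0. A bay may be empty.
- bay_1 (a joint): Height of the spring lifter of bay_1 (y = +62 mm), m: 0 latched, -0.007 pushed in to the stop, 0.030 sprung up. Pushed in 6 mm (about 7 to 15 N on the middle of the cartridge's top) the catch slides back and stays back; let up, and the lifter raises the cartridge 30 mm. Pushed in less, it stays latched. A latched cartridge is held by a tooth and cannot be pulled out. An empty bay reads 0.
- bay_2 (a joint): The same for bay_2 (y = 0).
- bay_3 (a joint): The same for bay_3 (y = -62 mm).
- cart_red_mid (a point): Centre, half-way up, of the white cartridge with a red cap: upright box 40 (its x) x 38 (its y) x 72 mm high, 0.12 kg, with 5 mm notches low in its front and back. Starts parallel to the dispenser. Stands 9 mm proud of the dispenser's top when latched, 39 mm when sprung up; its lower 33 mm are then still in the bay, so lift it straight up by over 35 mm. None when absent.
- cart_blue_mid (a point): The same for the cartridge with a blue cap.
- cart_yellow_mid (a point): The same for the cartridge with a yellow cap.
- red_jar_mid (a point): Centre, half-way up, of the glaze jar with a red-brown body and black lid, 57 mm across, 73 mm high, 0.21 kg, standing loose on the bench.
- tray_floor (a point): Centre of the tray floor on the blue carriage, about 28 mm above the bench; x to the tray's back, y along the rail, z up. The tray is 91 mm (x) x 244 mm (y) inside; its walls rise 15 mm above the floor. A low divider of the same height, 4 mm thick, crosses it at y = +44 mm: three cartridges fit in the longer part (y from -122 to +42 mm, for instance at -93, -40, +13), the jar in the shorter (y from +46 to +122 mm, centre +84).
- carriage (a joint): Position of the carriage along the rail, m, grows along the rail's +y (to the robot's left), -0.062 to 0.062. Slides with about 5 N when unclamped; clamped, a brake holds it.
- handle_grip (a point): Upright black-topped handle post of the carriage, 19 mm thick at the top, on the robot's side of the tray; the point is its axis, 16 mm below its top and 32 mm above the deck it stands on. Hold it to slide the carriage.
- pointer (a point): Red pointer line on the robot-side edge of the carriage; axes as the rail (y along it).
- mark_line (a point): Yellow mark on the rail's base plate, in front of the carriage; axes as the rail (y along it). The carriage is at the mark when the pointer and the mark have the same y along the rail.
- clamp (a joint): Angle of the clamp lever on the carriage, rad: 0 locked (lever along the rail), 1.4 fully open (lever points at the robot). Grows counter-clockwise seen from above. Stays where it is left; turns with about 1 to 3 N at the post.
- clamp_grip (a point): Centre of the red upright post at the end of the clamp lever, 14 mm thick, standing 36 mm high (18 mm above and below this point), 50 mm from the hinge.
- clamp_hinge (a point): Point on the vertical hinge axis of the clamp lever, at the height of clamp_grip.
- water_cup: White enamel cup with a blue rim, 72 mm across, 64 mm high; origin under its centre. Leave it alone.
- chalk_jar: Glaze jar with a cream label and black lid, 58 mm across, 73 mm high; origin under its centre. Leave it alone.
- wood_rib: Flat wooden rib, 66 x 104 x 9 mm, lying on the bench in front of the dispenser; origin under its centre. Leave it alone.
Mind the look-alikes: they are no part of the job. What is shaped like the part that bears cart_red_mid but green or turquoise is not meant.

How it is judged:
By the outcome, as a careful person would: the job done as asked, in the order asked, and still so for the second after the job is handed in, with the robot touching nothing.
Of cart_red, cart_blue, cart_yellow only 2 to 3 are there at a start; the rules pass over those that are not, and their reading is None.
At some moment in a run one of red_jar may be knocked a few centimetres aside while the robot is not near it.
It also fails if it takes over 210 s, if anything falls off the work surface, if the arm or the gripper's body presses on something with over 40 N, if the wrist force passes 120 N, or if a joint passes its speed limit or range.

### The arm

A 6-joint arm with a two-finger parallel gripper is mounted at the origin on a cart in front of the work surface, level with it; the furniture and walls round the work are solid. World frame = base frame: x ahead of the robot, y to its left, z up, the work surface at z = 0. Lengths are in m, angles in degrees, forces in N, time in s.
With the tool pointing down it reaches from about 0.25 to 0.775 m from the base axis. Payload 4 kg.
Tool frame: the origin (TCP) lies on the front face of the gripper's body, between the roots of the fingers; the fingertips stand 97 mm ahead of it and the grasp point (between the pads) lies 78 mm ahead of it; z points along the fingers, y is the line along which they close (so a half turn about z gives the same grasp; the last joint's range is limited). The gripper opens to 94 mm and grips with 3 to 60 N. Pads are 16 mm wide; open, the fingers measure 119 mm over their backs; the gripper's body (75 mm by 177 mm) begins 78 mm behind the grasp point.
Start: joints at [-75.636, 4.996, 78.535, -0, 96.463, -5.907], TCP at [0.191, -0.516, 0.303] pointing down, gripper open.
Joint ranges: [-177.83, 177.83], [-43.37, 116.18], [15.69, 146.23], [-61.86, 241.86], [9.47, 152.12], [-147.06, 147.06]. Speed limits (degrees/s): [159.86, 159.86, 180, 180, 180, 180].

### API

Orientations are given as a 3x3 rotation matrix whose columns are the frame's x, y, z axes.
In Python, from workcell import manip gives the robot as it stands.
- The arm moves only by the tool jog_arm, never from a script. Its argument "commands" is a list of rows, each a list of 7 numbers: the shift along the tool's x, y, z in cm, then the turn, a rotation vector about the tool's x, y, z in degrees, then the finger opening in cm, from 0 to 9.4. A call has 1 to 20 rows; each row shifts and turns the commanded pose from where the row before left it, along the tool's axes as they then stand; what a row does not reach is not made up. A row lasts 1/10 s, in which the tool goes at most 50 mm and 8.59 degrees, less where a joint would pass 70% of its speed; a pose out of reach is approached as far as the arm can. A call with a gripper value outside its range is refused whole. The fingers move at their own pace and stop on an object; "squeeze" is the grip in N (left out, the last holds). Time passes only in rows, so rows that do not move let the fingers close. It gives the time, the measured TCP pose, the force, the opening and the grip force at its end, in the units of the state.
- manip.read_state(): the state, without advancing time (a new reading comes with each control period).
- manip.capture(name): name is "scene" or "top" or "wrist"; returns (picture, depth): 420x560x3 uint8, red, green, blue; 420x560 float32, m along the optical axis (not along the pixel's ray), 0 where there is no reading.
- manip.camera_model(name): a dict with "K" (3x3 intrinsics, pixels), "extrinsics" (4x4, takes a point from camera to world coordinates). Camera axes: x right, y up, looking along -z (the intrinsics and any distortion apply to the point x, -y, -z); pixel columns grow to the right and rows downward; lengths in m; the calibration is good to about 2 mm. A picture is of the moment at which its call begins: read the wrist's pose just before it. camera_model takes no time and is no camera call; for the wrist camera it gives the pose at the moment of the call.
- manip.hand_in(): hands the job in; it is judged then, once.
The state is a dict: "time_s": time; "joint_positions": joint angles; "qvel": joint speeds; "joint_efforts": joint torques, N m; "tool_pos": TCP position; "ee_rot": TCP orientation; "wrist_force": force on the tool from outside, world axes, zero at the start; "wrist_torque": the same for the moment, N m; "gripper_width": opening from 0.0 (shut) to 1.0 (fully open); "gripper_force": force on a finger pad.
Only numpy, scipy, OpenCV 4.12 (cv2) and the standard library are available. Lean on these libraries where they do the work, as an engineer would, in place of code of your own. Each camera call takes 0.05 s, during which the arm holds its last target. There are 200 camera calls.

## Working session

There is one attempt and no reset: what is moved stays moved. The work goes in short steps, Python scripts to look and compute and a tool call to move; the robot and the scene stay as the last step left them, time stands still between calls to the robot, and variables do not carry over. Pictures are saved under pics/ and viewed, at most 14 in all, crops included, and the job is handed in when it is done.

Besides the shell and the picture viewer there is one more tool, called after ">>>" as name(argument=value, ...) on one line, values as JSON. jog_arm: Moves the arm, as the interface text tells. Its arguments: {"type":"object","properties":{"commands":{"type":"array"},"squeeze":{"type":"number"}},"required":["commands"]}

```bash
mkdir -p pics; cat > h.py <<'E'
import numpy as np, cv2
from workcell import manip
def snap(name,fn):
    M=manip.camera_model(name); im,d=manip.capture(name)
    cv2.imwrite(f'pics/{fn}.png',im[...,::-1]); np.savez(f'pics/{fn}.npz',im=im,d=d,K=M['K'],E=M['extrinsics'])
    return im,d,M
def load(fn): return np.load(f'pics/{fn}.npz')
def cloud(fn):
    z=load(fn); d=z['d'];K=z['K'];E=z['E']
    v,u=np.mgrid[:d.shape[0],:d.shape[1]]
    P=np.stack([(u-K[0,2])/K[0,0]*d,-(v-K[1,2])/K[1,1]*d,-d],-1)
    W=P@E[:3,:3].T+E[:3,3]; W[d==0]=np.nan
    return W,z['im']
def proj(fn,p):
    z=load(fn); q=np.linalg.inv(z['E'])@np.r_[p,1]; K=z['K']
    return K[0,0]*q[0]/-q[2]+K[0,2], K[1,1]*-q[1]/-q[2]+K[1,2]
E
python3 - <<'E'
from h import *
for n in('scene','top'):
    im,d,M=snap(n,n+'0'); print(n,{k:v for k,v in M.items()},(d==0).mean())
s=manip.read_state();print(s)
E
```

```text
scene {'K': array([[524.49945302,   0.        , 273.4589655 ],
       [  0.        , 524.49945302, 205.54282355],
       [  0.        ,   0.        ,   1.        ]]), 'extrinsics': array([[-0.87731065,  0.31176762, -0.36486569,  0.15808162],
       [-0.47975769, -0.58967112,  0.64970804,  0.78506644],
       [-0.01259283,  0.7450429 ,  0.66689766,  0.88437946],
       [ 0.        ,  0.        ,  0.        ,  1.        ]])} 0.004022108843537415
top {'K': array([[460.31235225,   0.        , 282.87381954],
       [  0.        , 460.31235225, 205.12784614],
       [  0.        ,   0.        ,   1.        ]]), 'extrinsics': array([[ 2.10801447e-02,  9.79446165e-01, -2.00601190e-01,
         3.51477411e-01],
       [-9.99775954e-01,  2.10358090e-02, -2.35282415e-03,
        -1.68941711e-04],
       [ 1.91534374e-03,  2.00605844e-01,  9.79670162e-01,
         1.31671792e+00],
       [ 0.00000000e+00,  0.00000000e+00,  0.00000000e+00,
         1.00000000e+00]])} 0.00383078231292517
{'time_s': 0.1, 'joint_positions': array([-7.56357486e+01,  5.03714715e+00,  7.86161267e+01, -8.57072350e-04,
        9.64630400e+01, -5.90927134e+00]), 'qvel': array([-0.08435574, -0.01904701, -0.25670842,  0.01096482,  0.03454668,
       -0.06334259]), 'joint_efforts': array([ 2.18010660e-03, -3.41252303e+01, -3.03302300e+01,  7.20419968e-02,
        3.04392341e-02, -9.91741967e-05]), 'tool_pos': array([ 0.1904744 , -0.51564312,  0.30159898]), 'ee_rot': array([[ 9.38049787e-01,  3.46500113e-01, -5.18027419e-04],
       [ 3.46500445e-01, -9.38047754e-01,  1.96290888e-03],
       [ 1.94213692e-04, -2.02080299e-03, -9.99997939e-01]]), 'wrist_force': array([-1.02174644,  0.3926693 ,  0.5045172 ]), 'wrist_torque': array([ 0.00152104,  0.02364086, -0.01855487]), 'gripper_force': 0.0, 'gripper_width': 1.0037081219056834}
```

View pics/top0.png

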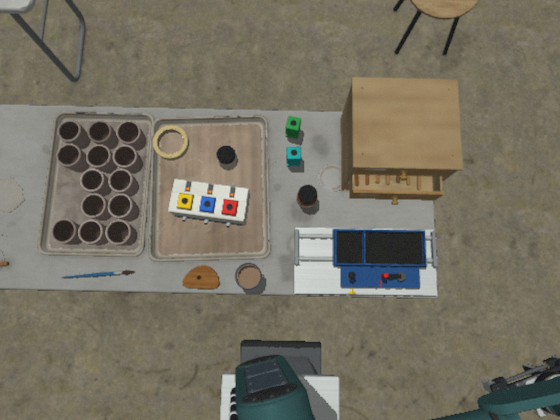

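View pics/scene0.png

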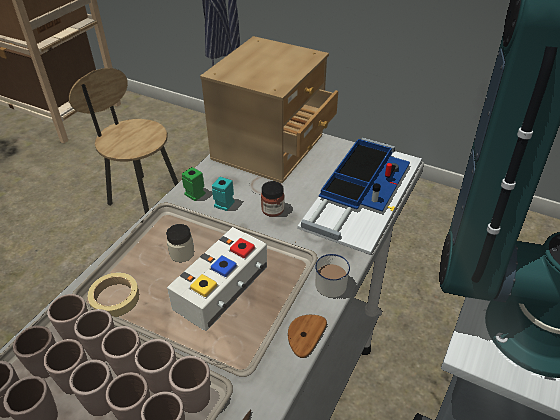

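Top view: the dispenser is at about (208,203) with yellow, blue and red cartridges. The red jar is at (307,196), the carriage tray at (380,248), the red clamp post at (386,277), the handle at (352,275) and the mark at (352,291). The cup is at (249,277), the rib at (201,277), and the cream jar at (227,156).

```bash
python3 - <<'E'
from h import *
for fn in('top0','scene0'):
    W,im=cloud(fn); hsv=cv2.cvtColor(im,cv2.COLOR_RGB2HSV).astype(int); H,S,V=hsv[...,0],hsv[...,1],hsv[...,2]
    inb=(W[...,0]>.2)&(W[...,0]<.85)&(W[...,1]>-.6)&(W[...,1]<.4)&(W[...,2]>-.02)&(W[...,2]<.2)
    for n,m in dict(red=((H<6)|(H>174))&(S>190)&(V>100),blue=(H>105)&(H<125)&(S>150)&(V>60),yel=(H>20)&(H<32)&(S>170)&(V>120),blk=(V<40)).items():
        k,l,st,c=cv2.connectedComponentsWithStats((m&inb).astype(np.uint8))
        for i in range(1,k):
            if st[i,4]>=6:
                p=W[l==i]; print(fn,n,st[i],np.round(np.median(p,0),4),'min',np.round(np.percentile(p,3,0),3),'max',np.round(np.percentile(p,97,0),3))
W,im=cloud('top0')
print('bench',[np.round(W[v,u],3) for u,v in((320,120),(288,220),(245,240),(310,290))])
c=im[170:310,160:450]; cv2.imwrite('pics/c1.png',cv2.resize(c[...,::-1],(800,386),interpolation=cv2.INTER_CUBIC))
E
```

```text
top0 red [223 200  14  14 108] [0.5932 0.1484 0.0854] min [0.578 0.131 0.081] max [0.613 0.166 0.09 ]
top0 red [382 274   6   4  20] [ 0.4207 -0.2734  0.0777] min [ 0.416 -0.279  0.069] max [ 0.424 -0.268  0.082]
top0 blue [200 197  15  15 156] [0.6017 0.2091 0.0851] min [0.584 0.193 0.08 ] max [0.622 0.227 0.089]
top0 blue [ 333  230   93   57 1802] [ 0.4345 -0.2546  0.0275] min [ 0.395 -0.39   0.022] max [ 0.546 -0.144  0.044]
top0 yel [178 194  15  15 152] [0.6081 0.2697 0.0855] min [0.591 0.254 0.081] max [0.628 0.287 0.09 ]
top0 yel [350 289   5   5  11] [ 0.3756 -0.1943  0.0143] min [ 0.373 -0.2    0.006] max [ 0.383 -0.189  0.017]
top0 blk [217 146  18  18 166] [0.7482 0.1654 0.0737] min [0.726 0.146 0.068] max [0.768 0.188 0.078]
top0 blk [305 186   7   6  14] [ 0.6582 -0.0701  0.0718] min [ 0.649 -0.075  0.068] max [ 0.662 -0.058  0.076]
top0 blk [299 189  18  15 102] [ 0.6341 -0.0609  0.0716] min [ 0.617 -0.085  0.067] max [ 0.652 -0.041  0.076]
top0 blk [312 189   4   5  10] [ 0.6474 -0.0816  0.0697] min [ 0.643 -0.086  0.068] max [ 0.654 -0.078  0.076]
top0 blk [300 198  
[... 2154 characters left out ...]
-0.189  0.061] max [ 0.424 -0.174  0.078]
scene0 blk [167 224  24  21 134] [0.7374 0.1772 0.0681] min [0.722 0.145 0.06 ] max [0.771 0.194 0.075]
scene0 blk [439 234  11  48 193] [0.2065 0.0569 0.1627] min [0.2   0.019 0.11 ] max [0.215 0.08  0.193]
scene0 blk [255 266   9  12  17] [0.555  0.154  0.0159] min [0.541 0.131 0.011] max [0.558 0.16  0.054]
scene0 blk [242 284   4   4   8] [0.5503 0.2175 0.0531] min [0.548 0.215 0.05 ] max [0.552 0.22  0.056]
scene0 blk [301 332   5   5  18] [0.4054 0.2346 0.0069] min [0.401 0.231 0.005] max [0.409 0.241 0.01 ]
bench [array([ 0.889, -0.105, -0.005]), array([ 0.578, -0.013, -0.003]), array([ 0.517,  0.11 , -0.001]), array([ 0.379, -0.078,  0.01 ])]
```

View pics/c1.png

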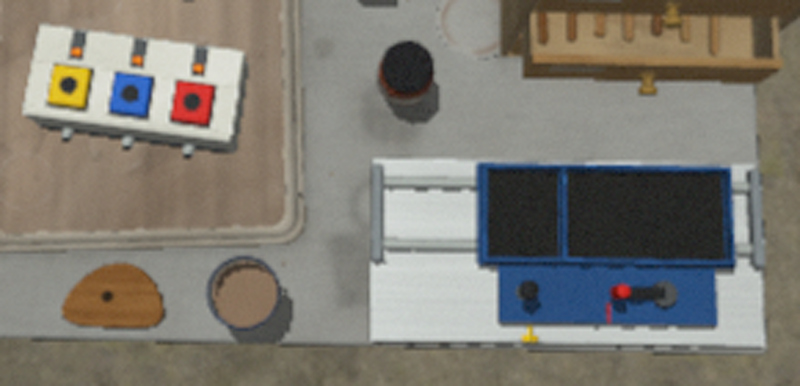

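The crop shows the red pointer near crop (608,313) and the yellow mark at (530,334), so the carriage must go about 77 mm left. The clamp lever is locked, pointing left from its hinge at (665,294). The first move turns the tool and hovers over the clamp.

>>> jog_arm(commands=[[0,0,0,0,0,-7.75,6],[0,0,0,0,0,-7.75,6],[0,0,0,0,0,-7.75,6],[0,0,0,0,0,-7.75,6],[0,0,0,0,0,-7.75,6],[0,0,0,0,0,-7.75,6],[0,0,0,0,0,-7.75,6],[0,0,0,0,0,-7.75,6],[0,0,0,0,0,-7.75,6],[3.5,3.3,0,0,0,0,6],[3.5,3.3,0,0,0,0,6],[3.5,3.3,0,0,0,0,6],[3.5,3.3,0,0,0,0,6],[3.5,3.3,0,0,0,0,6],[3.5,3.3,0,0,0,0,6],[3.5,3.2,0,0,0,0,6],[0,0,0,0,0,0,6],[0,0,0,0,0,0,6]], squeeze=10)

```text
time_s: 1.9
tool_pos: [0.4208, -0.2701, 0.3022]
ee_rot: [[-0.003, 1.0, -0.001], [1.0, 0.003, -0.0], [-0.0, -0.001, -1.0]]
wrist_force: [-1.0, -0.2, 0.3]
gripper_width: 0.636
gripper_force: 0.0
```

```bash
cat >> h.py <<'E'
def st():
    s=manip.read_state(); R=s['ee_rot']
    print('t',round(s['time_s'],2),'tcp',np.round(s['tool_pos'],4),'psi',round(np.degrees(np.arctan2(R[1,0],R[0,0])),2),'z',np.round(R[:,2],3),'F',np.round(s['wrist_force'],1),'w',round(s['gripper_width']*94,1),'gf',round(s['gripper_force'],1),'j',np.round(s['joint_positions'],0))
    return s
def blobs(fn,box=None,mn=8,only=None):
    W,im=cloud(fn); hsv=cv2.cvtColor(im,cv2.COLOR_RGB2HSV).astype(int); H,S,V=hsv[...,0],hsv[...,1],hsv[...,2]
    inb=(W[...,0]>.2)&(W[...,0]<.85)&(W[...,1]>-.6)&(W[...,1]<.4)&(W[...,2]>-.02)&(W[...,2]<.2)
    for n,m in dict(red=((H<6)|(H>174))&(S>190)&(V>100),blue=(H>105)&(H<125)&(S>150)&(V>60),yel=(H>20)&(H<32)&(S>170)&(V>120),blk=(V<40)).items():
        if only and n not in only: continue
        k,l,s,c=cv2.connectedComponentsWithStats((m&inb).astype(np.uint8))
        for i in range(1,k):
            if s[i,4]>=mn:
                p=W[l==i]; print(fn,n,s[i],np.round(np.median(p,0),4),'min',np.round(np.percentile(p,3,0),3),'max',np.round(np.percentile(p,97,0),3))
E
python3 - <<'E'
from h import *
st(); snap('wrist','w1'); blobs('w1',mn=40)
E
```

```text
t 1.9 tcp [ 0.4208 -0.2701  0.3022] psi 90.18 z [-0.001 -0.    -1.   ] F [-1.  -0.2  0.3] w 59.8 gf 0.0 j [-39.  -1.  85.  -0.  96. -39.]
w1 red [276 198  12  19 195] [ 0.4218 -0.2724  0.0776] min [ 0.416 -0.291  0.043] max [ 0.427 -0.269  0.08 ]
w1 blue [  255    75   151   221 12323] [ 0.4398 -0.2404  0.0277] min [ 0.395 -0.384  0.026] max [ 0.547 -0.146  0.043]
w1 yel [240 121  14  14  97] [ 0.3764 -0.194   0.0138] min [ 0.373 -0.202  0.011] max [ 0.387 -0.187  0.016]
w1 blk [500   0  51  14 407] [ 0.6341 -0.0874  0.0683] min [ 0.622 -0.091  0.058] max [ 0.652 -0.082  0.073]
w1 blk [390  86   6  37  80] [ 0.5419 -0.171   0.0279] min [ 0.54  -0.186  0.026] max [ 0.543 -0.152  0.029]
w1 blk [387 125   5  28  58] [ 0.5423 -0.2094  0.0278] min [ 0.54  -0.22   0.027] max [ 0.543 -0.192  0.029]
w1 blk [339 161  28   5  59] [ 0.5018 -0.2319  0.0278] min [ 0.488 -0.235  0.026] max [ 0.517 -0.231  0.029]
w1 blk [384 161   5  28  52] [ 0.5426 -0.2491  0.0278] min [ 0.541 -0.261  0.026] max [ 0.544 -0.233  0.029]
w1 blk [378 190   8  55 121] [ 0.543  -0.3016  0.0277] min [ 0.541 -0.331  0.026] max [ 0.544 -0.267  0.029]
w1 blk [277 216  11  27 244] [ 0.4209 -0.3096  0.0426] min [ 0.416 -0.324  0.041] max [ 0.427 -0.294  0.044]
w1 blk [377 246   4  21  46] [ 0.5433 -0.3494  0.0277] min [ 0.542 -0.362  0.027] max [ 0.545 -0.336  0.029]
```

View pics/w1.png

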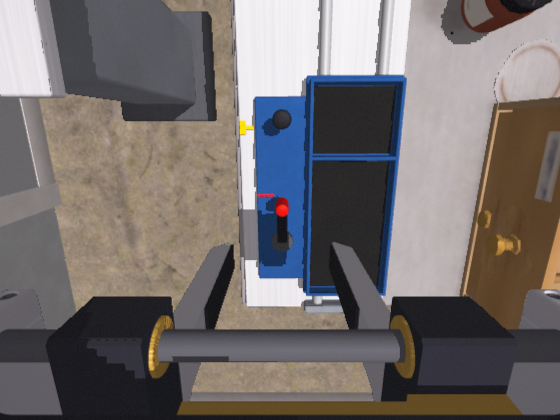

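The wrist view shows the red post at (282,207), the hinge at (282,240), the red pointer line at (265,195) and the yellow mark at (246,128). The handle is at (282,119). I'll go down onto the post.

>>> jog_arm(commands=[[-0.25,0.1,3,0,0,0,4],[0,0,3,0,0,0,4],[0,0,3,0,0,0,4],[0,0,3,0,0,0,4],[0,0,2,0,0,0,4],[0,0,1.4,0,0,0,4],[0,0,0,0,0,0,4],[0,0,0,0,0,0,1],[0,0,0,0,0,0,1],[0,0,0,0,0,0,1],[0,0,0,0,0,0,1]], squeeze=8)

```text
time_s: 3.05
tool_pos: [0.4211, -0.2738, 0.1499]
ee_rot: [[-0.001, 1.0, -0.001], [1.0, 0.001, -0.002], [-0.002, -0.001, -1.0]]
wrist_force: [-3.3, 0.2, 4.7]
gripper_width: 0.149
gripper_force: 8.0
```

```bash
python3 - <<'E'
from h import *
st()
W,im=cloud('w1'); hsv=cv2.cvtColor(im,cv2.COLOR_RGB2HSV).astype(int)
m=((hsv[...,0]<6)|(hsv[...,0]>174))&(hsv[...,1]>150)&(W[...,2]<.035); v,u=np.where(m); print('ptr',u.min(),u.max(),v.min(),v.max(),np.median(W[m],0),np.nanmean(W[m],0))
m=(abs(hsv[...,0]-26)<8)&(hsv[...,1]>150)&(W[...,0]<.41)&(W[...,0]>.36)&(abs(W[...,1]+.19)<.04)
v,u=np.where(m); print(u.min(),u.max(),v.min(),v.max()); 
for a in range(u.min(),u.max()+1): k=m[:,a]; print(a,np.nanmean(W[k][:,a] if 0 else W[:,a][k],0).round(4),k.sum())
# arc rows: rotate hinge about +Z by dth per row
r=.0495
N=10; th=1.40; d=th/N
# in tool frame: tool x=+radial(y) , tool y = +X; tangential motion = -tool y
for i in range(2):
    p0=np.array([0,r]); p1=r*np.array([-np.sin(d),np.cos(d)]); dl=p1-p0; print('per row tool shift x,y cm',dl[1]*100,dl[0]*100,'turn',-np.degrees(d))
E
```

```text
t 3.05 tcp [ 0.4211 -0.2738  0.1499] psi 90.04 z [-0.001 -0.002 -1.   ] F [-3.3  0.2  4.7] w 14.0 gf 8.0 j [-39.   4.  98.  -0.  79. -39.]
ptr 257 507 2 196 [ 0.63089049 -0.09197697  0.02445064] [ 0.57171019 -0.13679424  0.02037509]
240 253 121 134
240 [ 0.3728 -0.1946  0.0133] 14
241 [ 0.374  -0.1946  0.0136] 14
242 [ 0.3751 -0.1946  0.0133] 14
243 [ 0.3763 -0.1946  0.0134] 14
244 [ 0.3774 -0.1951  0.0135] 13
245 [ 0.3786 -0.1967  0.0138] 7
246 [ 0.38   -0.194   0.0149] 3
247 [ 0.3811 -0.194   0.015 ] 3
248 [ 0.3822 -0.194   0.0142] 3
249 [ 0.3834 -0.194   0.0145] 3
250 [ 0.3845 -0.194   0.0144] 3
251 [ 0.3857 -0.194   0.0144] 3
252 [ 0.3869 -0.1939  0.0148] 3
253 [ 0.388  -0.1939  0.0147] 3
per row tool shift x,y cm -0.048430818747445536 -0.6907384174889705 turn -8.021409131831524
per row tool shift x,y cm -0.048430818747445536 -0.6907384174889705 turn -8.021409131831524
```

>>> jog_arm(commands=[[-0.03,-0.35,0,0,0,-4,1],[-0.03,-0.35,0,0,0,-4,1],[-0.03,-0.35,0,0,0,-4,1],[-0.03,-0.35,0,0,0,-4,1],[-0.03,-0.35,0,0,0,-4,1],[-0.03,-0.35,0,0,0,-4,1],[-0.03,-0.35,0,0,0,-4,1],[-0.03,-0.35,0,0,0,-4,1],[-0.03,-0.35,0,0,0,-4,1],[-0.03,-0.35,0,0,0,-4,1],[-0.03,-0.35,0,0,0,-4,1],[-0.03,-0.35,0,0,0,-4,1],[-0.03,-0.35,0,0,0,-4,1],[-0.03,-0.35,0,0,0,-4,1],[-0.03,-0.35,0,0,0,-4,1],[-0.03,-0.35,0,0,0,-4,1],[-0.03,-0.35,0,0,0,-4,1],[-0.03,-0.35,0,0,0,-4,1],[-0.03,-0.35,0,0,0,-4,1],[-0.03,-0.35,0,0,0,-4,1]])

```text
time_s: 5.05
tool_pos: [0.3723, -0.3168, 0.1497]
ee_rot: [[-0.985, 0.17, -0.005], [0.17, 0.985, 0.002], [0.005, 0.001, -1.0]]
wrist_force: [-8.3, 2.8, 8.8]
gripper_width: 0.144
gripper_force: 8.0
```

```bash
python3 -c "
from h import *
st()"
```

```text
t 5.05 tcp [ 0.3723 -0.3168  0.1497] psi 170.21 z [-0.005  0.002 -1.   ] F [-8.3  2.8  8.8] w 13.5 gf 8.0 j [ -47.    2.   99.   -0.   79. -127.]
```

>>> jog_arm(commands=[[0,0,0,0,0,0,3.5],[0,0,0,0,0,0,3.5],[0,0,0,0,0,0,3.5],[0,0,-2,0,0,0,4],[0,0,-3,0,0,0,5],[0,0,-3,0,0,-5,5],[0,0,-3,0,0,-5,5],[0,0,-2,0,0,0,5],[0,0,0,0,0,0,5]])

```text
time_s: 5.95
tool_pos: [0.3752, -0.3183, 0.2824]
ee_rot: [[-1.0, -0.0, 0.005], [-0.0, 1.0, -0.006], [-0.005, -0.006, -1.0]]
wrist_force: [0.2, -0.6, -0.4]
gripper_width: 0.531
gripper_force: 0.0
```

```bash
python3 - <<'E'
from h import *
st()
snap('wrist','w2'); snap('top','top2'); blobs('w2',mn=30,only=['red','yel','blk']); blobs('top2',mn=3,only=['red'])
for f in('w1','w2'):
    W,im=cloud(f); m=(abs(W[...,0]-.418)<.03)&(abs(W[...,1]+.182)<.03)&(W[...,2]>.07)&(W[...,2]<.09)
    print(f,W[m].mean(0),W[m].min(0),W[m].max(0))
E
```

```text
t 5.95 tcp [ 0.3752 -0.3183  0.2824] psi -179.98 z [ 0.005 -0.006 -1.   ] F [ 0.2 -0.6 -0.4] w 49.9 gf 0.0 j [ -47.   -2.   88.    0.   94. -137.]
w2 red [277 193  14  20 210] [ 0.37   -0.318   0.0778] min [ 0.366 -0.323  0.056] max [ 0.378 -0.312  0.08 ]
w2 yel [383 191  14  14  96] [ 0.3764 -0.1947  0.0136] min [ 0.372 -0.201  0.012] max [ 0.386 -0.188  0.015]
w2 blk [399 240  16  15  96] [ 0.4144 -0.1947  0.0709] min [ 0.411 -0.197  0.065] max [ 0.423 -0.187  0.075]
w2 blk [237 245   6  32  86] [ 0.3755 -0.3439  0.1943] min [ 0.368 -0.355  0.116] max [ 0.42  -0.344  0.2  ]
w2 blk [321 245   6  36 102] [ 0.3751 -0.2939  0.193 ] min [ 0.368 -0.294  0.029] max [ 0.468 -0.271  0.2  ]
w2 blk [302 323  25   4  53] [ 0.5427 -0.2794  0.0279] min [ 0.54  -0.293  0.027] max [ 0.544 -0.264  0.029]
w2 blk [247 325  22   2  42] [ 0.5433 -0.3498  0.0278] min [ 0.542 -0.362  0.027] max [ 0.545 -0.338  0.029]
w2 blk [275 324  25   3  48] [ 0.5432 -0.3136  0.0278] min [ 0.541 -0.328  0.026] max [ 0.545 -0.299  0.029]
w2 blk [485 392  15  13 113] [ 0.6152 -0.0634  0.0659] min [ 0.614 -0.069  0.059] max [ 0.618 -0.055  0.072]
top2 red [223 200  14  15 111] [0.5943 0.1489 0.0853] min [0.579 0.132 0.081] max [0.614 0.165 0.089]
w1 [ 0.42092958 -0.1854854   0.07504313] [ 0.41174247 -0.19427083  0.07156272] [ 0.43007706 -0.17666877  0.07756676]
w2 [ 0.41907517 -0.18904537  0.07457966] [ 0.41048701 -0.19704952  0.07016108] [ 0.42855752 -0.17916113  0.07712273]
```

View pics/w2.png

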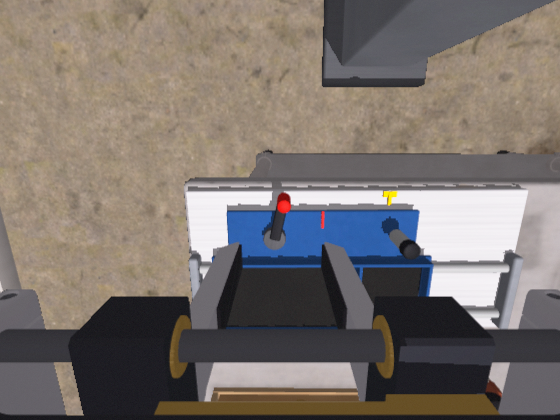

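The lever is open, with its post at (283,203). The pointer is at (323,220), the mark at (389,195) and the handle top at (411,249). Next I'll grip the handle.

>>> jog_arm(commands=[[-1.0,3,0,0,0,0,5],[-1.0,3,0,0,0,0,5],[-1.0,3,0,0,0,0,5],[-1.0,3,0,0,0,0,5],[-0.5,1,3,0,0,0,5],[0,0,3,0,0,0,5],[0,0,3,0,0,0,5],[0,0,3,0,0,0,5],[0,0,2.2,0,0,0,5],[0,0,0,0,0,0,5],[0,0,0,0,0,0,1],[0,0,0,0,0,0,1],[0,0,0,0,0,0,1],[0,0,0,0,0,0,1],[0,0,0,0,0,0,1]], squeeze=25)

```text
time_s: 7.55
tool_pos: [0.4195, -0.1877, 0.1377]
ee_rot: [[-1.0, -0.0, 0.002], [-0.0, 1.0, -0.001], [-0.002, -0.001, -1.0]]
wrist_force: [0.4, 1.2, 2.5]
gripper_width: 0.193
gripper_force: 25.0
```

```bash
cat >> h.py <<'E'
def ptr(fn,ylo=-.33,yhi=-.15):
    W,im=cloud(fn); a=im.astype(int)
    m=(a[...,0]>110)&(a[...,0]>1.8*a[...,1])&(a[...,0]>1.8*a[...,2])&(W[...,2]<.035)&(W[...,0]<.415)&(W[...,0]>.37)&(W[...,1]>ylo)&(W[...,1]<yhi)
    hsv=cv2.cvtColor(im,cv2.COLOR_RGB2HSV).astype(int)
    k=(abs(hsv[...,0]-26)<8)&(hsv[...,1]>150)&(W[...,0]<.39)&(W[...,0]>.36)&(abs(W[...,1]+.19)<.03)&(W[...,2]<.03)
    print(fn,'ptr',m.sum(),W[m].mean(0).round(4),W[m].std(0).round(4),'mark',k.sum(),W[k].mean(0).round(4))
E
python3 - <<'E'
from h import *
st()
snap('wrist','w3');snap('top','top3')
for f in('w1','w2','top0','top2','top3','scene0','w3'): ptr(f)
E
```

```text
t 7.55 tcp [ 0.4195 -0.1877  0.1377] psi -179.98 z [ 0.002 -0.001 -1.   ] F [0.4 1.2 2.5] w 18.2 gf 25.0 j [ -31.   -1.  104.    0.   77. -121.]
w1 ptr 46 [ 0.4019 -0.2711  0.0279] [0.0057 0.0011 0.0008] mark 100 [ 0.3775 -0.1946  0.0137]
w2 ptr 48 [ 0.4016 -0.275   0.028 ] [0.0059 0.0081 0.0008] mark 106 [ 0.3769 -0.1945  0.0135]
top0 ptr 3 [ 0.4043 -0.2704  0.0267] [0.0022 0.0005 0.0027] mark 13 [ 0.3761 -0.1944  0.0132]
top2 ptr 3 [ 0.3998 -0.2728  0.0279] [0.0072 0.0002 0.0004] mark 14 [ 0.3761 -0.1946  0.0122]
top3 ptr 0 [nan nan nan] [nan nan nan] mark 10 [ 0.3752 -0.1935  0.0116]
scene0 ptr 7 [ 0.3979 -0.2694  0.0279] [0.0055 0.002  0.0012] mark 18 [ 0.3738 -0.1928  0.0128]
w3 ptr 131 [ 0.402  -0.273   0.0282] [0.0057 0.0009 0.0006] mark 319 [ 0.3771 -0.1941  0.0138]h.py:35: RuntimeWarning: Mean of empty slice.
  print(fn,'ptr',m.sum(),W[m].mean(0).round(4),W[m].std(0).round(4),'mark',k.sum(),W[k].mean(0).round(4))
  ret = um.true_divide(
  ret = _var(a, axis=axis, dtype=dtype, out=out, ddof=ddof,
  arrmean = um.true_divide(arrmean, div, out=arrmean,
  ret = um.true_divide(
```

>>> jog_arm(commands=[[0.01,0.8,0,0,0,0,1],[0.01,0.8,0,0,0,0,1],[0.01,0.8,0,0,0,0,1],[0.01,0.8,0,0,0,0,1],[0.01,0.8,0,0,0,0,1],[0.01,0.8,0,0,0,0,1],[0.01,0.8,0,0,0,0,1],[0,0.8,0,0,0,0,1],[0,0.8,0,0,0,0,1],[0,0.7,0,0,0,0,1],[0,0,0,0,0,0,1],[0,0,0,0,0,0,1]])

```text
time_s: 8.85
tool_pos: [0.4189, -0.1071, 0.1377]
ee_rot: [[-1.0, -0.001, 0.002], [-0.001, 1.0, 0.001], [-0.002, 0.001, -1.0]]
wrist_force: [0.3, -0.6, 7.0]
gripper_width: 0.194
gripper_force: 25.0
```

```bash
python3 - <<'E'
from h import *
st()
snap('wrist','w4'); ptr('w4',-.22,-.17)
E
```

```text
t 8.85 tcp [ 0.4189 -0.1071  0.1377] psi -179.92 z [ 0.002  0.001 -1.   ] F [ 0.3 -0.6  7. ] w 18.2 gf 25.0 j [ -22.   -5.  108.    0.   77. -112.]
w4 ptr 143 [ 0.4011 -0.1923  0.0281] [0.0059 0.001  0.0005] mark 323 [ 0.3775 -0.1936  0.0138]
```

View pics/w4.png

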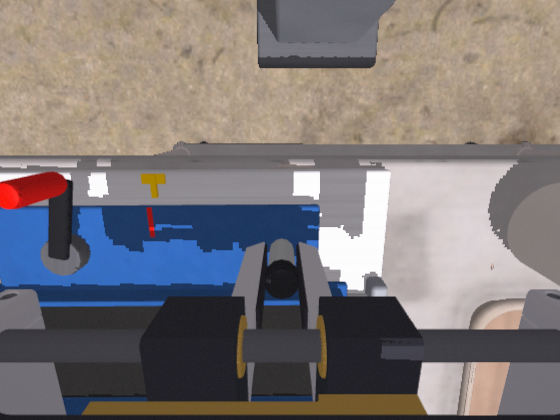

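The pointer (150,222) is about 1 mm past the mark's stem (154,188), so I'll back off 1.2 mm.

>>> jog_arm(commands=[[0,-0.12,0,0,0,0,1],[0,0,0,0,0,0,1],[0,0,0,0,0,0,1],[0,0,0,0,0,0,1]])

```text
time_s: 9.3
tool_pos: [0.4189, -0.1075, 0.1377]
ee_rot: [[-1.0, -0.001, 0.002], [-0.001, 1.0, 0.004], [-0.002, 0.004, -1.0]]
wrist_force: [0.2, 2.5, 7.4]
gripper_width: 0.195
gripper_force: 25.0
```

```bash
python3 - <<'E'
from h import *
st()
snap('wrist','w5'); ptr('w5',-.22,-.17); snap('wrist','w5b'); ptr('w5b',-.22,-.17)
E
```

```text
t 9.3 tcp [ 0.4189 -0.1075  0.1377] psi -179.93 z [ 0.002  0.004 -1.   ] F [0.2 2.5 7.4] w 18.3 gf 25.0 j [ -22.   -5.  107.    0.   77. -112.]
w5 ptr 135 [ 0.4014 -0.1924  0.0282] [0.0057 0.0009 0.0006] mark 326 [ 0.3775 -0.1936  0.0138]
w5b ptr 135 [ 0.4013 -0.1924  0.0282] [0.0057 0.0009 0.0006] mark 327 [ 0.3775 -0.1937  0.0138]
```

>>> jog_arm(commands=[[0,-0.15,0,0,0,0,1],[0,0,0,0,0,0,1],[0,0,0,0,0,0,1],[0,0,0,0,0,0,1]])

```text
time_s: 9.8
tool_pos: [0.419, -0.1088, 0.1377]
ee_rot: [[-1.0, -0.001, 0.002], [-0.001, 1.0, 0.004], [-0.002, 0.004, -1.0]]
wrist_force: [1.0, 3.3, 7.7]
gripper_width: 0.194
gripper_force: 25.0
```

```bash
python3 - <<'E'
from h import *
st()
snap('wrist','w6'); ptr('w6',-.22,-.17)
E
```

```text
t 9.8 tcp [ 0.419  -0.1088  0.1377] psi -179.93 z [ 0.002  0.004 -1.   ] F [1.  3.3 7.7] w 18.2 gf 25.0 j [ -22.   -5.  107.    0.   77. -112.]
w6 ptr 137 [ 0.4013 -0.1937  0.0281] [0.0057 0.0009 0.0006] mark 325 [ 0.3775 -0.1936  0.0138]
```

>>> jog_arm(commands=[[0,0,0,0,0,0,3.5],[0,0,0,0,0,0,3.5],[0,0,0,0,0,0,4],[0,0,-3,0,0,0,4],[0,0,-4,0,0,0,4],[1,-3,-1,0,0,0,4],[1,-3,0,0,0,0,4],[1,-3,0,0,0,0,4],[1,-3,0,0,0,0,4],[0.75,-0.9,0,0,0,0,4],[0,0,0,0,0,5,4],[0,0,0,0,0,5,4],[0,0,0,0,0,0,4],[0,0,0,0,0,0,4]], squeeze=10)

```text
time_s: 11.25
tool_pos: [0.3707, -0.2395, 0.2163]
ee_rot: [[-0.985, 0.171, -0.001], [0.171, 0.985, 0.001], [0.001, 0.001, -1.0]]
wrist_force: [0.1, -0.1, -0.1]
gripper_width: 0.426
gripper_force: 0.0
```

```bash
python3 - <<'E'
from h import *
st()
snap('wrist','w7'); ptr('w7',-.22,-.17);blobs('w7',mn=60,only=['red'])
E
```

```text
t 11.25 tcp [ 0.3707 -0.2395  0.2163] psi 170.15 z [-0.001  0.001 -1.   ] F [ 0.1 -0.1 -0.1] w 40.0 gf 0.0 j [ -40.   -7.  100.    0.   87. -120.]
w7 ptr 65 [ 0.4011 -0.1939  0.0282] [0.0058 0.0009 0.0007] mark 144 [ 0.377  -0.1942  0.0137]
w7 red [275 216  18  27 380] [ 0.3682 -0.238   0.0776] min [ 0.365 -0.244  0.051] max [ 0.377 -0.232  0.08 ]
```

>>> jog_arm(commands=[[0,0,3,0,0,0,4],[0,0,2.5,0,0,0,4],[0,0,1.3,0,0,0,4],[0,0,0,0,0,0,4],[0,0,0,0,0,0,1],[0,0,0,0,0,0,1],[0,0,0,0,0,0,1],[0,0,0,0,0,0,1],[0,0,0,0,0,0,1]], squeeze=8)

```text
time_s: 12.2
tool_pos: [0.3713, -0.2403, 0.1497]
ee_rot: [[-0.985, 0.173, 0.002], [0.173, 0.985, -0.001], [-0.002, -0.001, -1.0]]
wrist_force: [-0.6, 1.1, 3.7]
gripper_width: 0.148
gripper_force: 8.0
```

>>> jog_arm(commands=[[-0.02,0.35,0,0,0,4,1],[-0.02,0.35,0,0,0,4,1],[-0.02,0.35,0,0,0,4,1],[-0.02,0.35,0,0,0,4,1],[-0.02,0.35,0,0,0,4,1],[-0.02,0.35,0,0,0,4,1],[-0.02,0.35,0,0,0,4,1],[-0.02,0.35,0,0,0,4,1],[-0.02,0.35,0,0,0,4,1],[-0.02,0.35,0,0,0,4,1],[-0.02,0.35,0,0,0,4,1],[-0.02,0.35,0,0,0,4,1],[-0.02,0.35,0,0,0,4,1],[-0.02,0.35,0,0,0,4,1],[-0.02,0.35,0,0,0,4,1],[-0.02,0.35,0,0,0,4,1],[-0.02,0.35,0,0,0,4,1],[-0.02,0.35,0,0,0,4,1],[-0.02,0.35,0,0,0,4,1],[-0.02,0.35,0,0,0,4,1]])

```text
time_s: 14.2
tool_pos: [0.4208, -0.1989, 0.1496]
ee_rot: [[0.002, 1.0, -0.002], [1.0, -0.002, 0.002], [0.002, -0.002, -1.0]]
wrist_force: [-9.2, 3.5, 9.2]
gripper_width: 0.149
gripper_force: 8.0
```

```bash
python3 - <<'E'
from h import *
st()
E
```

```text
t 14.2 tcp [ 0.4208 -0.1989  0.1496] psi 89.87 z [-0.002  0.002 -1.   ] F [-9.2  3.5  9.2] w 14.0 gf 8.0 j [-32.  -1. 102.   0.  79. -32.]
```

>>> jog_arm(commands=[[0,0.2,0,0,0,0,1],[0,0,0,0,0,0,1],[0,0,0,0,0,0,1],[0,0,0,0,0,0,3.5],[0,0,0,0,0,0,3.5],[0,0,0,0,0,0,3.5],[0,0,-3,0,0,0,4],[0,0,-4,0,0,0,5],[0,0,-4,0,0,0,6],[0,0,-3,0,0,0,6],[0,0,0,0,0,0,6]])

```text
time_s: 15.3
tool_pos: [0.4249, -0.2008, 0.2941]
ee_rot: [[-0.0, 1.0, 0.009], [1.0, 0.0, -0.006], [-0.006, 0.009, -1.0]]
wrist_force: [0.3, -0.2, -0.1]
gripper_width: 0.636
gripper_force: 0.0
```

```bash
python3 - <<'E'
from h import *
st()
snap('wrist','w8'); ptr('w8',-.22,-.17);blobs('w8',mn=60,only=['red'])
W,im=cloud('w8')
# tray walls: rows of blue with z>.036
m=(W[...,2]>.036)&(W[...,2]<.05)&(W[...,0]>.44)&(W[...,0]<.57)&(W[...,1]>-.33)&(W[...,1]<-.05)
hsv=cv2.cvtColor(im,cv2.COLOR_RGB2HSV).astype(int); m&=(abs(hsv[...,0]-115)<10)
p=W[m]; print(p.min(0),p.max(0))
for y in np.arange(-.3,-.07,.03):
    q=p[abs(p[:,1]-y)<.006]; f=q[q[:,0]<.475]; b=q[q[:,0]>.52]; print(round(y,3),len(q),np.median(f[:,0]).round(4) if len(f) else 0,np.median(b[:,0]).round(4) if len(b) else 0)
q=p[(p[:,0]>.47)&(p[:,0]<.53)]; print(np.histogram(q[:,1],bins=np.arange(-.33,-.05,.004)))
# drawer/cabinet
k=(W[...,0]>.55)&(W[...,2]>.06)&(W[...,1]<-.1); print('cab',np.percentile(W[k],[0,1,50,100],0))
E
```

```text
t 15.3 tcp [ 0.4249 -0.2008  0.2941] psi 90.02 z [ 0.009 -0.006 -1.   ] F [ 0.3 -0.2 -0.1] w 59.8 gf 0.0 j [-32.  -6.  90.  -0.  95. -32.]
w8 ptr 37 [ 0.4017 -0.195   0.0282] [0.0063 0.0048 0.0008] mark 90 [ 0.3774 -0.1938  0.0137]
w8 red [269 191  13  20 201] [ 0.4213 -0.1958  0.0778] min [ 0.415 -0.204  0.053] max [ 0.426 -0.192  0.08 ]
[ 0.44953134 -0.31857713  0.03600235] [ 0.55054124 -0.06691297  0.04469134]
-0.3 77 0.453 0.547
-0.27 84 0.4524 0.5472
-0.24 81 0.4528 0.5468
-0.21 94 0.4523 0.5465
-0.18 101 0.452 0.5462
-0.15 449 0.4573 0.5404
-0.12 114 0.4518 0.5459
-0.09 128 0.4515 0.5456
(array([  0,   0,  10, 101,   0,   0,   0,   0,   0,   0,   0,   0,   0,
         0,   0,   0,   0,   0,   0,   0,   0,   0,   0,   0,   0,   0,
         0,   0,   0,   0,   0,   0,   0,   0,   0,   0,   0,   0,   0,
         0,   0,   0,   0,   0,  57, 168,   0,   0,   0,   0,   0,   0,
         0,   0,   0,   0,   0,   0,   0,   0,   0,   0,   0,   0, 113,
       209,   0,   0,   0]), array([-0.33 , -0.326, -0.322, -0.318, -0.314, -0.31 , -0.306, -0.302,
       -0.298, -0.294, -0.29 , -0.286, -0.282, -0.278, -0.274, -0.27 ,
       -0.266, -0.262, -0.258, -0.254, -0.25 , -0.246, -0.242, -0.238,
       -0.234, -0.23 , -0.226, -0.222, -0.218, -0.214, -0.21 , -0.206,
       -0.202, -0.198, -0.194, -0.19 , -0.186, -0.182, -0.178, -0.174,
       -0.17 , -0.166, -0.162, -0.158, -0.154, -0.15 , -0.146, -0.142,
       -0.138, -0.134, -0.13 , -0.126, -0.122, -0.118, -0.114, -0.11 ,
       -0.106, -0.102, -0.098, -0.094, -0.09 , -0.086, -0.082, -0.078,
       -0.074, -0.07 , -0.066, -0.062, -0.058, -0.054]))
cab [[ 0.60887656 -0.29506252  0.0601125 ]
 [ 0.62195516 -0.29089985  0.06459014]
 [ 0.62580131 -0.21800776  0.13287452]
 [ 0.7117825  -0.16497992  0.16800361]]
```

View pics/w8.png

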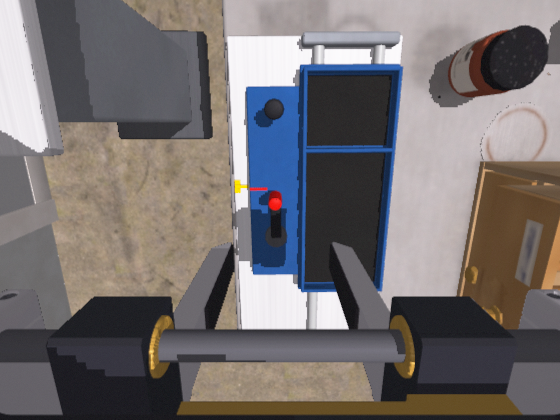

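The pointer (265,189) meets the mark (240,186) and the lever is locked again along the rail. Next I'll hover over the dispenser.

>>> jog_arm(commands=[[4,1.5,0,0,0,0,6],[4,1.5,0,0,0,0,6],[4,1.5,0,0,0,0,6],[4,1.5,0,0,0,0,6],[4,1.5,0,0,0,0,6],[4,1.5,0,0,0,0,6],[4,1.5,0,0,0,0,6],[4,1.5,0,0,0,0,6],[4,1.5,0,0,0,0,3],[4,1.5,0,0,0,0,1],[0.8,1.5,0,0,0,6.4,0],[0,0,0,0,0,0,0],[0,0,0,0,0,0,0]])

```text
time_s: 16.65
tool_pos: [0.5875, 0.208, 0.2862]
ee_rot: [[0.109, 0.994, -0.004], [0.994, -0.109, -0.002], [-0.002, -0.004, -1.0]]
wrist_force: [-0.0, -0.5, 0.9]
gripper_width: 0.251
gripper_force: 0.0
```

```bash
python3 - <<'E'
from h import *
st()
snap('wrist','w9'); blobs('w9',mn=200,only=['red','blue','yel'])
snap('top','top9');W,im=cloud('w8'); a=im.astype(int)
m=(a[...,0]>110)&(a[...,0]>1.8*a[...,1])&(a[...,0]>1.8*a[...,2])&(W[...,2]<.031)&(W[...,0]<.41)&(W[...,0]>.37)&(abs(W[...,1]+.194)<.01);print('ptr',m.sum(),np.median(W[m],0))
W,im=cloud('w9')
hsv=cv2.cvtColor(im,cv2.COLOR_RGB2HSV).astype(int); H,S,V=hsv[...,0],hsv[...,1],hsv[...,2]
for n,m in dict(red=((H<6)|(H>174))&(S>150),blue=(abs(H-112)<10)&(S>150),yel=(abs(H-26)<6)&(S>150)).items():
    m=m&(W[...,2]>.078)&(W[...,2]<.095)&(W[...,0]>.5)
    r=cv2.minAreaRect(W[m][:,:2].astype(np.float32)*1000); print(n,m.sum(),r,np.median(W[m][:,2]))
m=(W[...,2]>.07)&(W[...,2]<.08)&(S<60)&(V>120)&(W[...,0]>.5)
print('disp',m.sum(),cv2.minAreaRect(W[m][:,:2].astype(np.float32)*1000),np.median(W[m][:,2]))
E
```

```text
t 16.65 tcp [0.5875 0.208  0.2862] psi 83.73 z [-0.004 -0.002 -1.   ] F [-0.  -0.5  0.9] w 23.6 gf 0.0 j [14. 15. 69. -0. 96. 21.]
w9 red [278 247  24  35 595] [0.5863 0.1556 0.0859] min [0.578 0.134 0.083] max [0.599 0.169 0.087]
w9 blue [ 278  186   42   39 1352] [0.604  0.2136 0.0859] min [0.585 0.193 0.084] max [0.622 0.23  0.087]
w9 blue [244 388  34  13 370] [ 0.5297 -0.0663  0.0286] min [ 0.507 -0.07   0.025] max [ 0.55  -0.061  0.038]
w9 yel [ 278  117   45   44 1578] [0.6106 0.273  0.086 ] min [0.592 0.254 0.084] max [0.629 0.29  0.087]
ptr 33 [ 0.40012617 -0.19419965  0.02835457]
red 666 ((589.4719848632812, 151.22264099121094), (36.61888885498047, 23.36173439025879), 84.2698745727539) 0.08586418493135062
blue 1351 ((604.1296997070312, 211.21286010742188), (37.57258224487305, 38.955570220947266), 83.93841552734375) 0.08594155107372337
yel 1621 ((611.1197509765625, 272.1533203125), (37.8261833190918, 39.31159210205078), 83.81458282470703) 0.08593577776474981
disp 11631 ((674.7993774414062, 203.08056640625), (209.48826599121094, 209.63046264648438), 83.74396514892578) 0.07656571804721746
```

View pics/w9.png

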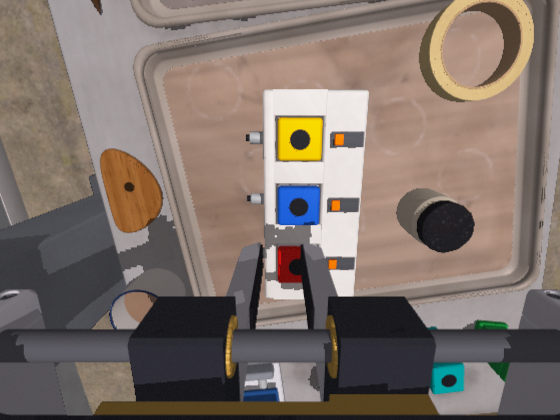

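The image shows yellow at (300,138), blue at (299,206) and red at (295,265). The cream jar at (444,225) and the rib at (130,190) are both clear of the working area. I'll go down over blue with closed fingers.

>>> jog_arm(commands=[[0.5,1.55,2,0,0,0,0],[0,0,3,0,0,0,0],[0,0,3,0,0,0,0],[0,0,1.5,0,0,0,0],[0,0,0.4,0,0,0,0],[0,0,0.3,0,0,0,0],[0,0,0.3,0,0,0,0],[0,0,0.2,0,0,0,0],[0,0,0,0,0,0,0]])

```text
time_s: 17.65
tool_pos: [0.6047, 0.2117, 0.1837]
ee_rot: [[0.111, 0.994, 0.003], [0.994, -0.111, 0.001], [0.001, 0.003, -1.0]]
wrist_force: [-0.7, 0.5, 4.2]
gripper_width: 0.003
gripper_force: 2.1
```

```bash
python3 -c "
from h import *
st()"
```

```text
t 17.65 tcp [0.6047 0.2117 0.1837] psi 83.63 z [ 0.003  0.001 -1.   ] F [-0.7  0.5  4.2] w 0.3 gf 2.1 j [14. 19. 75. -0. 85. 21.]
```

>>> jog_arm(commands=[[0,0,0.3,0,0,0,0],[0,0,0.3,0,0,0,0],[0,0,0.3,0,0,0,0],[0,0,0,0,0,0,0],[0,0,0,0,0,0,0]])

```text
time_s: 18.15
tool_pos: [0.6057, 0.2122, 0.1808]
ee_rot: [[0.111, 0.994, 0.009], [0.994, -0.111, 0.002], [0.003, 0.009, -1.0]]
wrist_force: [-5.5, -1.4, 20.1]
gripper_width: 0.003
gripper_force: 10.4
```

>>> jog_arm(commands=[[0,0,0.2,0,0,0,0],[0,0,0.2,0,0,0,0],[0,0,0,0,0,0,0]])

```text
time_s: 18.45
tool_pos: [0.6056, 0.2123, 0.1793]
ee_rot: [[0.111, 0.994, 0.011], [0.994, -0.111, 0.003], [0.004, 0.01, -1.0]]
wrist_force: [-8.4, -1.4, 27.5]
gripper_width: 0.003
gripper_force: 13.9
```

>>> jog_arm(commands=[[0,-0.1,0.2,0,0,0,0],[0,-0.1,0.2,0,0,0,0],[0,0,0,0,0,0,0]])

```text
time_s: 18.75
tool_pos: [0.6051, 0.2125, 0.1781]
ee_rot: [[0.111, 0.994, 0.016], [0.994, -0.111, 0.003], [0.005, 0.016, -1.0]]
wrist_force: [-7.8, -2.8, 34.3]
gripper_width: 0.0
gripper_force: 17.1
```

```bash
python3 -c "
from h import *
st()
snap('scene','s10');snap('top','t10');blobs('s10',mn=100,only=['blue','red','yel']);blobs('t10',mn=80,only=['blue','red','yel'])
im=load('s10')['im'][200:340,140:320]; cv2.imwrite('pics/c10.png',cv2.resize(im[...,::-1],None,fx=4,fy=4,interpolation=2))"
```

```text
t 18.75 tcp [0.6051 0.2125 0.1781] psi 83.64 z [ 0.016  0.003 -1.   ] F [-7.8 -2.8 34.3] w 0.0 gf 17.1 j [14. 19. 76. -0. 84. 21.]
s10 blue [ 306  154   95   77 1851] [ 0.4415 -0.1501  0.0276] min [ 0.39  -0.316  0.023] max [ 0.543 -0.064  0.043]
s10 blue [210 262  26  16 118] [0.5954 0.2251 0.0785] min [0.581 0.197 0.073] max [0.621 0.232 0.082]
s10 yel [191 275  26  22 152] [0.604  0.2745 0.0843] min [0.587 0.255 0.078] max [0.625 0.293 0.088]
t10 red [223 200  14  15 102] [0.593  0.146  0.0855] min [0.578 0.131 0.081] max [0.614 0.165 0.09 ]
t10 blue [ 306  229   92   58 1837] [ 0.4343 -0.1791  0.0276] min [ 0.394 -0.314  0.022] max [ 0.545 -0.067  0.044]
```

View pics/c10.png

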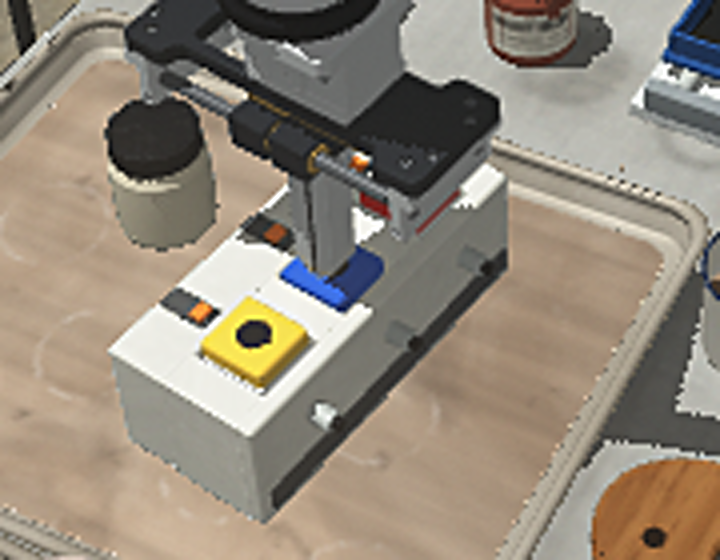

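The blue cap is pressed nearly flush (crop (330,280)). I'll let up and see whether it springs.

>>> jog_arm(commands=[[0,0,-1.5,0,0,0,0],[0,0,-1.5,0,0,0,0],[0,0,-2,0,0,0,0],[0,0,-3,0,0,0,0],[0,0,-3,0,0,0,0],[0,0,0,0,0,0,0],[0,0,0,0,0,0,0]])

```text
time_s: 19.55
tool_pos: [0.6022, 0.2119, 0.2746]
ee_rot: [[0.111, 0.994, 0.001], [0.994, -0.111, 0.0], [0.0, 0.001, -1.0]]
wrist_force: [-0.9, -0.2, -0.5]
gripper_width: 0.002
gripper_force: 0.0
```

```bash
cat >> h.py <<'E'
def caps(fn,zhi=.14):
    W,im=cloud(fn); hsv=cv2.cvtColor(im,cv2.COLOR_RGB2HSV).astype(int); H,S,V=hsv[...,0],hsv[...,1],hsv[...,2]
    for n,m in dict(red=((H<6)|(H>174))&(S>150),blue=(abs(H-112)<10)&(S>150),yel=(abs(H-26)<6)&(S>150)).items():
        m=m&(W[...,2]>.06)&(W[...,2]<zhi)&(W[...,0]>.54)&(W[...,1]>.1)
        if m.sum()<30: continue
        z=np.percentile(W[m][:,2],70); t=m&(abs(W[...,2]-z)<.005); k=cv2.morphologyEx(t.astype(np.uint8),cv2.MORPH_OPEN,np.ones((3,3)))>0
        r=cv2.minAreaRect(W[k][:,:2].astype(np.float32)*1000); print(fn,n,k.sum(),'c',np.round(r[0],1),'size',np.round(r[1],1),'ang',round(r[2],1),'z',round(np.median(W[k][:,2]),4))
E
python3 -c "
from h import *
st()
snap('wrist','w11');snap('scene','s11');snap('top','t11')
for f in('w11','s11','t11'): caps(f)"
```

```text
t 19.55 tcp [0.6022 0.2119 0.2746] psi 83.63 z [ 0.001  0.    -1.   ] F [-0.9 -0.2 -0.5] w 0.2 gf 0.0 j [14. 17. 68. -0. 95. 21.]
w11 blue 1637 c [603.7 211.3] size [37.5 39.4] ang 83.5 z 0.1135
w11 yel 1661 c [610.9 271.8] size [36.7 39.9] ang 83.6 z 0.0861
s11 red 181 c [591.1 149.2] size [41.6 39.7] ang 81.2 z 0.0852
s11 blue 143 c [600.3 216.7] size [26.6 41. ] ang 80.2 z 0.1136
s11 yel 248 c [606.2 273.3] size [37.8 40.1] ang 86.1 z 0.0852
t11 red 89 c [597.  148.8] size [34.2 35.5] ang 81.4 z 0.0861
```

Blue has sprung up (top z 0.1135). Now yellow.

>>> jog_arm(commands=[[3,0.1,0,0,0,0,0],[3.1,0.1,0,0,0,0,0],[0,0,3,0,0,0,0],[0,0,3,0,0,0,0],[0,0,2,0,0,0,0],[0,0,1,0,0,0,0],[0,0,0.3,0,0,0,0],[0,0,0.3,0,0,0,0],[0,-0.05,0.3,0,0,0,0],[0,-0.05,0.3,0,0,0,0],[0,-0.05,0.3,0,0,0,0],[0,-0.05,0.3,0,0,0,0],[0,0,0.2,0,0,0,0],[0,0,0,0,0,0,0],[0,0,0,0,0,0,0]])

```text
time_s: 21.2
tool_pos: [0.6091, 0.2729, 0.1784]
ee_rot: [[0.111, 0.994, 0.008], [0.994, -0.111, 0.003], [0.004, 0.008, -1.0]]
wrist_force: [-14.8, -5.3, 39.8]
gripper_width: 0.007
gripper_force: 19.4
```

>>> jog_arm(commands=[[0,0,-1.5,0,0,0,0],[0,0,-1.5,0,0,0,0],[0,0,-2,0,0,0,0],[0,0,-3,0,0,0,0],[0,0,-3,0,0,0,0],[0,0,0,0,0,0,0],[0,0,0,0,0,0,0]])

```text
time_s: 21.9
tool_pos: [0.609, 0.2725, 0.2741]
ee_rot: [[0.111, 0.994, -0.0], [0.994, -0.111, -0.0], [-0.0, -0.0, -1.0]]
wrist_force: [-0.6, -0.2, -0.1]
gripper_width: 0.007
gripper_force: 0.0
```

```bash
python3 -c "
from h import *
st()
snap('wrist','w12');snap('scene','s12')
for f in('w12','s12'): caps(f)"
```

```text
t 21.9 tcp [0.609  0.2725 0.2741] psi 83.62 z [-0. -0. -1.] F [-0.6 -0.2 -0.1] w 0.6 gf 0.0 j [19. 20. 63. -0. 96. 26.]
w12 yel 1669 c [610.5 273.2] size [37.2 39.3] ang 84.9 z 0.1154
s12 red 212 c [592.2 149.9] size [39.2 39.4] ang 79.7 z 0.085
s12 blue 120 c [593.9 212.5] size [39.2 28.9] ang 89.8 z 0.1147
s12 yel 233 c [606.3 273. ] size [37.7 39.1] ang 84.4 z 0.1148
```

>>> jog_arm(commands=[[-4,0.1,0,0,0,0,0],[-4,0.1,0,0,0,0,0],[-4.3,0,0,0,0,0,0],[0,0,3,0,0,0,0],[0,0,3,0,0,0,0],[0,0,2,0,0,0,0],[0,0,1,0,0,0,0],[0,0,0.3,0,0,0,0],[0,0,0.3,0,0,0,0],[0,-0.05,0.3,0,0,0,0],[0,-0.05,0.3,0,0,0,0],[0,-0.05,0.3,0,0,0,0],[0,-0.05,0.2,0,0,0,0],[0,0,0.1,0,0,0,0],[0,0,0,0,0,0,0],[0,0,0,0,0,0,0]])

```text
time_s: 23.6
tool_pos: [0.5953, 0.1503, 0.1783]
ee_rot: [[0.111, 0.994, 0.006], [0.994, -0.111, -0.0], [0.001, 0.006, -1.0]]
wrist_force: [-15.8, -3.1, 39.2]
gripper_width: 0.006
gripper_force: 19.5
```

>>> jog_arm(commands=[[0,0,0.1,0,0,0,0],[0,0,0,0,0,0,0]])

```text
time_s: 23.8
tool_pos: [0.5953, 0.1503, 0.1773]
ee_rot: [[0.11, 0.994, 0.006], [0.994, -0.111, 0.0], [0.001, 0.006, -1.0]]
wrist_force: [-15.7, -4.4, 38.9]
gripper_width: 0.007
gripper_force: 19.4
```

>>> jog_arm(commands=[[0,0,-1.5,0,0,0,0],[0,0,-1.5,0,0,0,0],[0,0,-2,0,0,0,0],[0,0,-2.5,0,0,0,6],[0,0,-2.5,0,0,0,6],[0,0,0,0,0,0,6],[0,0,0,0,0,0,6],[0,0,0,0,0,0,6],[0,0,0,0,0,0,6]])

```text
time_s: 24.7
tool_pos: [0.5945, 0.1501, 0.2631]
ee_rot: [[0.111, 0.994, -0.004], [0.994, -0.111, -0.001], [-0.001, -0.004, -1.0]]
wrist_force: [-0.7, -0.3, -0.4]
gripper_width: 0.477
gripper_force: 0.0
```

```bash
python3 -c "
from h import *
st()
snap('wrist','w13');snap('scene','s13');snap('top','t13')
for f in('w13','s13','t13'): caps(f)
W,im=cloud('w13'); 
m=(W[...,2]>.08)&(W[...,2]<.1)&(abs(W[...,1]-.2)<.1)&(W[...,0]>.625)&(W[...,0]<.7); print('behind',m.sum(),np.percentile(W[m],[5,50,95],0) if m.sum() else 0)"
```

```text
t 24.7 tcp [0.5945 0.1501 0.2631] psi 83.62 z [-0.004 -0.001 -1.   ] F [-0.7 -0.3 -0.4] w 44.9 gf 0.0 j [ 9. 14. 73. -0. 93. 15.]
w13 red 1869 c [596.9 149.8] size [37.4 39.4] ang 84.3 z 0.1149
w13 blue 2262 c [603.4 210.4] size [37.3 39. ] ang 83.2 z 0.1157
w13 yel 2906 c [610.4 271.8] size [37.3 39.5] ang 83.7 z 0.1157
s13 red 203 c [592.9 151.3] size [36.5 40.5] ang 84.4 z 0.1145
s13 blue 226 c [599.8 212. ] size [39.2 37.8] ang 82.5 z 0.1147
s13 yel 247 c [606.8 272.9] size [38.1 38.8] ang 85.4 z 0.1148
t13 yel 0 c [0. 0.] size [0. 0.] ang 0.0 z nan
behind 285 [[0.63565607 0.14148397 0.08012349]
 [0.64596184 0.20801052 0.08087017]
 [0.65448453 0.27102715 0.08217016]]
  return _methods._mean(a, axis=axis, dtype=dtype,
  ret = ret.dtype.type(ret / rcount)
```

All three are sprung (top z about 0.115). Grasp red first.

>>> jog_arm(commands=[[0,0.24,0,0,0,0,6.2],[0,0,3,0,0,0,6.2],[0,0,2.5,0,0,0,6.2],[0,0,2,0,0,0,6.2],[0,0,0.5,0,0,0,6.2],[0,0,0,0,0,0,6.2],[0,0,0,0,0,0,3],[0,0,0,0,0,0,3],[0,0,0,0,0,0,3],[0,0,0,0,0,0,3],[0,0,0,0,0,0,3],[0,0,0,0,0,0,3]], squeeze=25)

```text
time_s: 26.05
tool_pos: [0.5978, 0.15, 0.1861]
ee_rot: [[0.111, 0.994, 0.001], [0.994, -0.111, 0.0], [0.0, 0.001, -1.0]]
wrist_force: [1.2, 0.4, 0.5]
gripper_width: 0.427
gripper_force: 24.8
```

>>> jog_arm(commands=[[0,0,-1,0,0,0,3],[0,0,-1.5,0,0,0,3],[0,0,-2,0,0,0,3],[0,0,-2.5,0,0,0,3],[0,0,-2.5,0,0,0,3],[0,0,-1,0,0,0,3],[0,0,0,0,0,0,3]])

```text
time_s: 26.75
tool_pos: [0.5981, 0.15, 0.2936]
ee_rot: [[0.111, 0.994, 0.005], [0.994, -0.111, 0.001], [0.001, 0.005, -1.0]]
wrist_force: [0.3, 0.6, -1.5]
gripper_width: 0.43
gripper_force: 24.8
```

```bash
python3 -c "
from h import *
st()
snap('scene','s14');snap('top','t14')
caps('s14',.24);blobs('t14',mn=60,only=['blk'])"
```

```text
t 26.75 tcp [0.5981 0.15   0.2936] psi 83.62 z [ 0.005  0.001 -1.   ] F [ 0.3  0.6 -1.5] w 40.4 gf 24.8 j [ 9. 13. 70. -0. 96. 15.]
s14 red 163 c [596.5 150.4] size [38.2 39.1] ang 85.8 z 0.2206
s14 blue 228 c [598.6 212.1] size [38.9 38.4] ang 84.5 z 0.1149
s14 yel 260 c [606.7 273.2] size [37.8 40. ] ang 82.8 z 0.1147
```

>>> jog_arm(commands=[[0,0,0,0,0,-6.9,3],[-4,-0.95,0,0,0,0,3],[-4,-0.95,0,0,0,0,3],[-4,-0.95,0,0,0,0,3],[-4,-0.95,0,0,0,0,3],[-4,-0.95,0,0,0,0,3],[-4,-0.95,0,0,0,0,3],[-4,-0.95,0,0,0,0,3],[-4,-0.95,0,0,0,0,3],[-4,-0.9,0,0,0,0,3],[-4,-0.9,0,0,0,0,3],[-3.7,-0.8,0,0,0,0,3],[0,0,2,0,0,0,3],[0,0,2,0,0,0,3],[0,0,2,0,0,0,3],[0,0,1,0,0,0,3],[0,0,0,0,0,0,3],[0,0,0,0,0,0,3]])

```text
time_s: 28.65
tool_pos: [0.4995, -0.2878, 0.2205]
ee_rot: [[-0.009, 1.0, -0.0], [1.0, 0.009, 0.0], [0.0, -0.0, -1.0]]
wrist_force: [0.8, -0.6, -1.0]
gripper_width: 0.426
gripper_force: 24.9
```

```bash
python3 -c "
from h import *
st()"
```

```text
t 28.65 tcp [ 0.4995 -0.2878  0.2205] psi 90.53 z [-0.  0. -1.] F [ 0.8 -0.6 -1. ] w 40.0 gf 24.9 j [-36.  10.  82.  -0.  88. -36.]
```

>>> jog_arm(commands=[[0,0,2,0,0,0,3],[0,0,1.5,0,0,0,3],[0,0,0.8,0,0,0,3],[0,0,0.4,0,0,0,3],[0,0,0.2,0,0,0,3],[0,0,0,0,0,0,3],[0,0,0,0,0,0,3]])

```text
time_s: 29.35
tool_pos: [0.4998, -0.2882, 0.1724]
ee_rot: [[-0.009, 1.0, 0.001], [1.0, 0.009, -0.001], [-0.001, 0.001, -1.0]]
wrist_force: [-0.7, 0.3, -1.1]
gripper_width: 0.425
gripper_force: 24.9
```

>>> jog_arm(commands=[[0,0,0.2,0,0,0,3],[0,0,0.2,0,0,0,3],[0,0,0,0,0,0,3]])

```text
time_s: 29.65
tool_pos: [0.4997, -0.2883, 0.1712]
ee_rot: [[-0.009, 1.0, 0.002], [1.0, 0.009, -0.002], [-0.002, 0.002, -1.0]]
wrist_force: [-4.4, 3.3, 9.1]
gripper_width: 0.426
gripper_force: 25.0
```

>>> jog_arm(commands=[[0,0,0,0,0,0,6.2],[0,0,0,0,0,0,6.2],[0,0,0,0,0,0,6.2],[0,0,0,0,0,0,6.2],[0,0,-1.5,0,0,0,6.2],[0,0,-3,0,0,0,6.2],[0,0,-3,0,0,0,6.2],[0,0,-2.5,0,0,0,6.2]])

```text
time_s: 30.45
tool_pos: [0.4998, -0.2881, 0.2706]
ee_rot: [[-0.009, 1.0, 0.002], [1.0, 0.009, -0.001], [-0.002, 0.002, -1.0]]
wrist_force: [-0.3, -1.0, 0.1]
gripper_width: 0.66
gripper_force: 0.0
```

>>> jog_arm(commands=[[4,0.85,0,0,0,0,6.2],[4,0.85,0,0,0,0,6.2],[4,0.85,0,0,0,0,6.2],[4,0.85,0,0,0,0,6.2],[4,0.85,0,0,0,0,6.2],[4,0.85,0,0,0,0,6.2],[4,0.85,0,0,0,0,6.2],[4,0.85,0,0,0,0,6.2],[4,0.85,0,0,0,0,6.2],[4,0.85,0,0,0,0,6.2],[4,0.85,0,0,0,0,6.2],[4,0.85,0,0,0,0,6.2],[1.8,0.65,0,0,0,6.9,6.2],[0,0,0,0,0,0,6.2],[0,0,0,0,0,0,6.2]])

```text
time_s: 31.95
tool_pos: [0.6035, 0.2108, 0.2682]
ee_rot: [[0.109, 0.994, 0.0], [0.994, -0.109, -0.001], [-0.001, 0.0, -1.0]]
wrist_force: [0.4, 0.2, 0.2]
gripper_width: 0.659
gripper_force: 0.0
```

```bash
python3 -c "
from h import *
st()
snap('wrist','w15');snap('scene','s15');snap('top','t15')
for f in('w15','s15'):caps(f)
blobs('t15',mn=15,only=['red']);blobs('s15',mn=15,only=['red'])
im=load('s15')['im'][110:250,240:430]; cv2.imwrite('pics/c15.png',cv2.resize(im[...,::-1],None,fx=4,fy=4,interpolation=2))"
```

```text
t 31.95 tcp [0.6035 0.2108 0.2682] psi 83.77 z [ 0.    -0.001 -1.   ] F [0.4 0.2 0.2] w 61.9 gf 0.0 j [14. 17. 69. -0. 95. 20.]
w15 blue 1805 c [603.6 211.4] size [37.4 39.6] ang 82.9 z 0.1156
w15 yel 2178 c [610.4 272.1] size [37.  39.5] ang 83.8 z 0.1157
s15 blue 146 c [600.  215.9] size [29.  38.1] ang 81.6 z 0.1146
s15 yel 260 c [606.8 273.8] size [37.8 39.7] ang 83.9 z 0.1148
t15 red [385 238  14  15 147] [ 0.4998 -0.2874  0.0984] min [ 0.481 -0.305  0.094] max [ 0.518 -0.271  0.103]
t15 red [354 273   5   5  16] [ 0.4194 -0.1968  0.0763] min [ 0.415 -0.202  0.073] max [ 0.425 -0.192  0.079]
s15 red [353 141  19  14 139] [ 0.494  -0.2794  0.0972] min [ 0.477 -0.303  0.09 ] max [ 0.514 -0.268  0.101]
s15 red [375 180   7  14  68] [ 0.4162 -0.1933  0.0649] min [ 0.411 -0.201  0.045] max [ 0.422 -0.189  0.08 ]
```

View pics/c15.png

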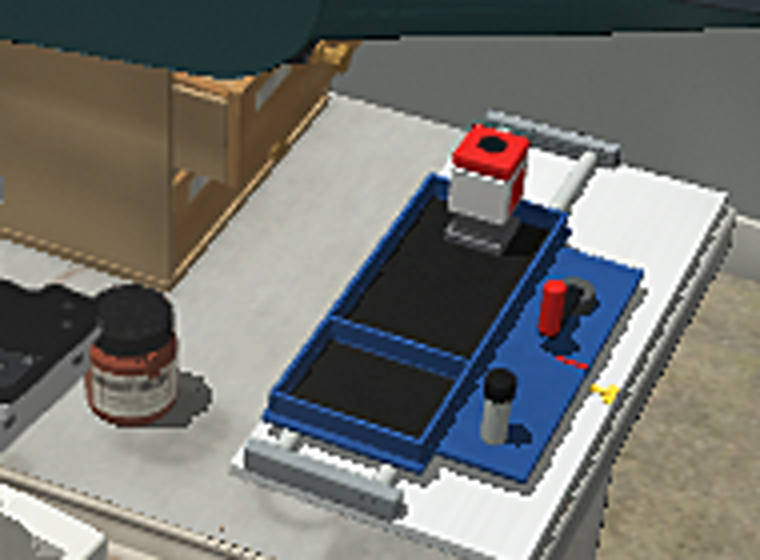

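Red stands upright at the far end of the tray (crop (490,180)), the lever is locked, and the pointer is at the mark. Now blue.

>>> jog_arm(commands=[[0,0,3,0,0,0,6.2],[0,0,2.8,0,0,0,6.2],[0,0,2,0,0,0,6.2],[0,0,0.4,0,0,0,6.2],[0,0,0,0,0,0,6.2],[0,0,0,0,0,0,3],[0,0,0,0,0,0,3],[0,0,0,0,0,0,3],[0,0,0,0,0,0,3],[0,0,0,0,0,0,3],[0,0,0,0,0,0,3]], squeeze=25)

```text
time_s: 33.2
tool_pos: [0.6039, 0.2111, 0.1862]
ee_rot: [[0.111, 0.994, 0.002], [0.994, -0.111, 0.0], [0.0, 0.002, -1.0]]
wrist_force: [1.0, -0.0, 1.5]
gripper_width: 0.423
gripper_force: 24.9
```

>>> jog_arm(commands=[[0,0,-1,0,0,0,3],[0,0,-1.5,0,0,0,3],[0,0,-2,0,0,0,3],[0,0,-2.5,0,0,0,3],[0,0,-2.5,0,0,0,3],[0,0,-1,0,0,0,3],[0,0,0,0,0,0,3],[0,0,0,0,0,-6.9,3]])

```text
time_s: 34.0
tool_pos: [0.6032, 0.211, 0.2901]
ee_rot: [[-0.012, 1.0, -0.001], [1.0, 0.012, -0.0], [-0.0, -0.001, -1.0]]
wrist_force: [0.5, 0.7, -1.2]
gripper_width: 0.421
gripper_force: 24.9
```

>>> jog_arm(commands=[[-4,-1,0,0,0,0,3],[-4,-1,0,0,0,0,3],[-4,-1,0,0,0,0,3],[-4,-1,0,0,0,0,3],[-4,-1,0,0,0,0,3],[-4,-1,0,0,0,0,3],[-4,-1,0,0,0,0,3],[-4,-1,0,0,0,0,3],[-4,-1,0,0,0,0,3],[-4,-1,0,0,0,0,3],[-4.5,-0.75,0,0,0,0,3],[0,0,2,0,0,0,3],[0,0,2,0,0,0,3],[0,0,2,0,0,0,3],[0,0,1,0,0,0,3],[0,0,0,0,0,0,3],[0,0,0,0,0,0,3]])

```text
time_s: 35.7
tool_pos: [0.5001, -0.2348, 0.2207]
ee_rot: [[-0.009, 1.0, -0.0], [1.0, 0.009, 0.0], [0.0, -0.0, -1.0]]
wrist_force: [0.8, -0.2, -1.2]
gripper_width: 0.426
gripper_force: 24.9
```

```bash
python3 -c "
from h import *
st()"
```

```text
t 35.7 tcp [ 0.5001 -0.2348  0.2207] psi 90.54 z [-0.  0. -1.] F [ 0.8 -0.2 -1.2] w 40.0 gf 24.9 j [-31.   7.  86.  -0.  87. -32.]
```

Same heights as before. I'll lower, check contact, then release.

>>> jog_arm(commands=[[0,0,2,0,0,0,3],[0,0,1.5,0,0,0,3],[0,0,0.8,0,0,0,3],[0,0,0.4,0,0,0,3],[0,0,0.3,0,0,0,3],[0,0,0.2,0,0,0,3],[0,0,0,0,0,0,3],[0,0,0,0,0,0,3]])

```text
time_s: 36.5
tool_pos: [0.5001, -0.2352, 0.1708]
ee_rot: [[-0.009, 1.0, 0.001], [1.0, 0.009, -0.001], [-0.001, 0.001, -1.0]]
wrist_force: [-3.5, 0.8, 6.0]
gripper_width: 0.424
gripper_force: 25.0
```

>>> jog_arm(commands=[[0,0,0,0,0,0,6.2],[0,0,0,0,0,0,6.2],[0,0,0,0,0,0,6.2],[0,0,0,0,0,0,6.2],[0,0,-1.5,0,0,0,6.2],[0,0,-3,0,0,0,6.2],[0,0,-3,0,0,0,6.2],[0,0,-2.5,0,0,0,6.2]])

```text
time_s: 37.3
tool_pos: [0.5003, -0.2351, 0.2717]
ee_rot: [[-0.009, 1.0, 0.002], [1.0, 0.009, -0.001], [-0.001, 0.002, -1.0]]
wrist_force: [0.9, -0.3, -0.1]
gripper_width: 0.662
gripper_force: 0.0
```

>>> jog_arm(commands=[[4,0.9,0,0,0,0,6.2],[4,0.9,0,0,0,0,6.2],[4,0.9,0,0,0,0,6.2],[4,0.9,0,0,0,0,6.2],[4,0.9,0,0,0,0,6.2],[4,0.9,0,0,0,0,6.2],[4,0.9,0,0,0,0,6.2],[4,0.9,0,0,0,0,6.2],[4,0.9,0,0,0,0,6.2],[4,0.9,0,0,0,0,6.2],[4,0.9,0,0,0,0,6.2],[4,0.9,0,0,0,0,6.2],[2.6,0.7,0,0,0,6.9,6.2],[0,0,0,0,0,0,6.2],[0,0,0,0,0,0,6.2]])

```text
time_s: 38.8
tool_pos: [0.6104, 0.2724, 0.2691]
ee_rot: [[0.109, 0.994, 0.0], [0.994, -0.109, -0.001], [-0.001, 0.0, -1.0]]
wrist_force: [-0.0, -0.6, 0.2]
gripper_width: 0.661
gripper_force: 0.0
```

```bash
python3 -c "
from h import *
st()
snap('wrist','w16');snap('top','t16')
caps('w16')
blobs('t16',mn=15,only=['red','blue'])"
```

```text
t 38.8 tcp [0.6104 0.2724 0.2691] psi 83.75 z [ 0.    -0.001 -1.   ] F [-0.  -0.6  0.2] w 62.1 gf 0.0 j [19. 21. 64. -0. 96. 25.]
w16 yel 1830 c [610.6 272.9] size [37.5 39.6] ang 83.9 z 0.1156
t16 red [385 238  14  15 144] [ 0.4992 -0.2881  0.0984] min [ 0.481 -0.305  0.094] max [ 0.518 -0.271  0.103]
t16 red [354 273   5   5  16] [ 0.4192 -0.1976  0.0768] min [ 0.415 -0.201  0.075] max [ 0.425 -0.192  0.083]
t16 blue [ 306  229   92   58 1740] [ 0.4323 -0.1714  0.0274] min [ 0.394 -0.297  0.022] max [ 0.544 -0.067  0.044]
t16 blue [375 230  17   2  26] [ 0.547  -0.2803  0.0403] min [ 0.545 -0.299  0.036] max [ 0.548 -0.257  0.044]
t16 blue [365 237  15  16 197] [ 0.5005 -0.2364  0.0978] min [ 0.48  -0.269  0.027] max [ 0.529 -0.218  0.103]
```

>>> jog_arm(commands=[[0,0,3,0,0,0,6.2],[0,0,2.9,0,0,0,6.2],[0,0,2,0,0,0,6.2],[0,0,0.4,0,0,0,6.2],[0,0,0,0,0,0,6.2],[0,0,0,0,0,0,3],[0,0,0,0,0,0,3],[0,0,0,0,0,0,3],[0,0,0,0,0,0,3],[0,0,0,0,0,0,3],[0,0,0,0,0,0,3]], squeeze=25)

```text
time_s: 40.0
tool_pos: [0.6109, 0.2722, 0.1863]
ee_rot: [[0.111, 0.994, 0.002], [0.994, -0.111, 0.0], [0.001, 0.002, -1.0]]
wrist_force: [0.5, 0.6, 1.8]
gripper_width: 0.426
gripper_force: 24.9
```

>>> jog_arm(commands=[[0,0,-1,0,0,0,3],[0,0,-1.5,0,0,0,3],[0,0,-2,0,0,0,3],[0,0,-2.5,0,0,0,3],[0,0,-2.5,0,0,0,3],[0,0,-1,0,0,0,3],[0,0,0,0,0,0,3],[0,0,0,0,0,-6.9,3]])

```text
time_s: 40.8
tool_pos: [0.6102, 0.272, 0.29]
ee_rot: [[-0.012, 1.0, -0.001], [1.0, 0.012, -0.0], [-0.0, -0.001, -1.0]]
wrist_force: [-0.4, -0.1, -1.4]
gripper_width: 0.425
gripper_force: 24.9
```

>>> jog_arm(commands=[[-4,-1,0,0,0,0,3],[-4,-1,0,0,0,0,3],[-4,-1,0,0,0,0,3],[-4,-1,0,0,0,0,3],[-4,-1,0,0,0,0,3],[-4,-1,0,0,0,0,3],[-4,-1,0,0,0,0,3],[-4,-1,0,0,0,0,3],[-4,-1,0,0,0,0,3],[-4,-1,0,0,0,0,3],[-4,-1,0,0,0,0,3],[-1.4,-0.5,0,0,0,0,3],[0,0,2,0,0,0,3],[0,0,2,0,0,0,3],[0,0,2,0,0,0,3],[0,0,1,0,0,0,3],[0,0,0,0,0,0,3],[0,0,0,0,0,0,3]])

```text
time_s: 42.6
tool_pos: [0.4997, -0.1826, 0.2209]
ee_rot: [[-0.01, 1.0, 0.0], [1.0, 0.01, 0.0], [0.0, 0.0, -1.0]]
wrist_force: [0.0, 0.3, 0.1]
gripper_width: 0.427
gripper_force: 24.9
```

```bash
python3 -c "
from h import *
st()"
```

```text
t 42.6 tcp [ 0.4997 -0.1826  0.2209] psi 90.55 z [ 0.  0. -1.] F [0.  0.3 0.1] w 40.1 gf 24.9 j [-26.   4.  88.   0.  87. -27.]
```

>>> jog_arm(commands=[[0,0,2,0,0,0,3],[0,0,1.5,0,0,0,3],[0,0,0.8,0,0,0,3],[0,0,0.4,0,0,0,3],[0,0,0.3,0,0,0,3],[0,0,0.2,0,0,0,3],[0,0,0,0,0,0,3],[0,0,0,0,0,0,3]])

```text
time_s: 43.4
tool_pos: [0.4996, -0.1831, 0.1707]
ee_rot: [[-0.009, 1.0, 0.001], [1.0, 0.009, -0.001], [-0.001, 0.001, -1.0]]
wrist_force: [-3.7, 0.8, 5.9]
gripper_width: 0.423
gripper_force: 25.0
```

>>> jog_arm(commands=[[0,0,0,0,0,0,6.2],[0,0,0,0,0,0,6.2],[0,0,0,0,0,0,6.2],[0,0,0,0,0,0,6.2],[0,0,-1.5,0,0,0,6.2],[0,0,-3,0,0,0,6.2],[0,0,-3,0,0,0,6.2],[0,0,-3.5,0,0,0,6.2],[3,2.5,-1,0,0,0,8.5],[3,2.5,0,0,0,0,8.5],[3,2.5,0,0,0,0,8.5],[3,2.5,0,0,0,0,8.5],[0,0,0,0,0,0,8.5],[0,0,0,0,0,0,8.5]])

```text
time_s: 44.8
tool_pos: [0.5986, -0.0616, 0.288]
ee_rot: [[-0.011, 1.0, -0.001], [1.0, 0.011, -0.001], [-0.001, -0.001, -1.0]]
wrist_force: [-0.4, -0.5, 0.2]
gripper_width: 0.905
gripper_force: 0.0
```

```bash
python3 -c "
from h import *
st()
snap('wrist','w17');snap('top','t17');snap('scene','s17')
for f in('w17','t17','s17'):
    W,im=cloud(f); m=(W[...,2]>.064)&(W[...,2]<.085)&(W[...,0]>.54)&(W[...,0]<.74)&(W[...,1]>-.12)&(W[...,1]<.06)&(im.max(2)<70)
    if m.sum()>10: print(f,m.sum(),cv2.minEnclosingCircle(W[m][:,:2].astype(np.float32)*1000),np.median(W[m],0).round(4))
blobs('t17',mn=15,only=['red','yel'])"
```

```text
t 44.8 tcp [ 0.5986 -0.0616  0.288 ] psi 90.61 z [-0.001 -0.001 -1.   ] F [-0.4 -0.5  0.2] w 85.0 gf 0.0 j [-11.  12.  72.  -0.  96. -12.]
w17 2075 ((642.0009155273438, -64.2760238647461), 26.56520652770996) [ 0.6413 -0.0628  0.0721]
s17 272 ((677.2384643554688, -42.244686126708984), 69.53387451171875) [ 0.6375 -0.06    0.0705]
t17 red [385 238  14  15 146] [ 0.4999 -0.2875  0.0981] min [ 0.481 -0.306  0.094] max [ 0.518 -0.271  0.103]
t17 yel [345 237  15   4  50] [ 0.5153 -0.1868  0.0972] min [ 0.51  -0.212  0.024] max [ 0.528 -0.168  0.102]
```

View pics/w17.png

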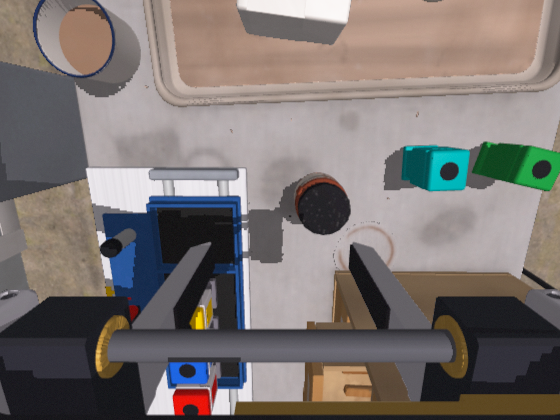

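```bash
python3 -c "
from h import *
W,im=cloud('top0')
m=(W[...,2]>.1)&(W[...,0]>.56)&(W[...,1]<-.08)&(W[...,0]<.95)
p=W[m]; print(m.sum(),np.percentile(p,[.5,50,99.5],0))
for x in np.arange(.58,.76,.03):
    q=p[abs(p[:,0]-x)<.015]; print(x.round(2),len(q),q[:,1].max() if len(q) else 0,q[:,2].max() if len(q) else 0)"
```

```text
12792 [[ 0.62229486 -0.42077504  0.10047257]
 [ 0.74792554 -0.2857357   0.2593912 ]
 [ 0.8946368  -0.16194949  0.26508154]]
0.58 0 0 0
0.61 554 -0.1755416140184227 0.17131127106019406
0.64 492 -0.17424070188183152 0.22563314559890868
0.67 2401 -0.16046255648892319 0.266002021324411
0.7 1448 -0.16048034355413177 0.2657045264366582
0.73 1367 -0.16034386170564402 0.2660081063230275
0.76 1339 -0.16095609232722013 0.26639499687988155
```

>>> jog_arm(commands=[[-0.25,4.3,0,0,0,0,8.5],[0,0,3,0,0,0,8.5],[0,0,3,0,0,0,8.5],[0,0,3,0,0,0,8.5],[0,0,3,0,0,0,8.5],[0,0,3,0,0,0,8.5],[0,0,1.9,0,0,0,8.5],[0,0,0,0,0,0,8.5],[0,0,0,0,0,0,5],[0,0,0,0,0,0,5],[0,0,0,0,0,0,5],[0,0,0,0,0,0,5],[0,0,0,0,0,0,5],[0,0,0,0,0,0,5]], squeeze=25)

```text
time_s: 46.35
tool_pos: [0.6419, -0.0644, 0.1213]
ee_rot: [[-0.009, 1.0, 0.002], [1.0, 0.009, -0.001], [-0.001, 0.002, -1.0]]
wrist_force: [-2.7, 0.6, 6.2]
gripper_width: 0.605
gripper_force: 25.0
```

>>> jog_arm(commands=[[0,0,-1,0,0,0,5],[0,0,-2,0,0,0,5],[0,0,-3,0,0,0,5],[0,0,-3,0,0,0,5],[0,0,-1,0,0,0,5],[0,0,0,0,0,0,5]])

```text
time_s: 46.95
tool_pos: [0.6422, -0.0642, 0.2216]
ee_rot: [[-0.009, 1.0, 0.004], [1.0, 0.009, -0.001], [-0.001, 0.004, -1.0]]
wrist_force: [-0.1, -0.3, -2.0]
gripper_width: 0.601
gripper_force: 25.0
```

```bash
python3 -c "
from h import *
st()
snap('top','t18');snap('scene','s18')
W,im=cloud('t18')
hsv=cv2.cvtColor(im,cv2.COLOR_RGB2HSV).astype(int)
m=(abs(hsv[...,0]-115)<10)&(hsv[...,1]>150)&(W[...,2]>.035)&(W[...,2]<.05)&(W[...,0]>.47)&(W[...,0]<.53)&(W[...,1]>-.17)
print(np.histogram(W[m][:,1],bins=np.arange(-.17,-.05,.006)))"
```

```text
t 46.95 tcp [ 0.6422 -0.0642  0.2216] psi 90.53 z [ 0.004 -0.001 -1.   ] F [-0.1 -0.3 -2. ] w 56.5 gf 25.0 j [-11.  19.  72.   0.  89. -11.]
(array([ 0,  0,  0, 18,  0,  0,  0,  0,  0,  0,  0,  0,  0,  0,  0,  0,  0,
        0,  0]), array([-0.17 , -0.164, -0.158, -0.152, -0.146, -0.14 , -0.134, -0.128,
       -0.122, -0.116, -0.11 , -0.104, -0.098, -0.092, -0.086, -0.08 ,
       -0.074, -0.068, -0.062, -0.056]))
```

>>> jog_arm(commands=[[-1.15,-3.6,0,0,0,0,5],[-1.15,-3.6,0,0,0,0,5],[-1.15,-3.6,0,0,0,0,5],[-1.15,-3.58,0,0,0,0,5],[0,0,0,0,0,0,5],[0,0,2.5,0,0,0,5],[0,0,2.5,0,0,0,5],[0,0,1,0,0,0,5],[0,0,0.5,0,0,0,5],[0,0,0.3,0,0,0,5],[0,0,0,0,0,0,5],[0,0,0,0,0,0,5]])

```text
time_s: 48.25
tool_pos: [0.4988, -0.1116, 0.1527]
ee_rot: [[-0.009, 1.0, 0.002], [1.0, 0.009, -0.001], [-0.001, 0.002, -1.0]]
wrist_force: [-0.3, -0.1, -0.8]
gripper_width: 0.597
gripper_force: 25.0
```

>>> jog_arm(commands=[[0,0,0.2,0,0,0,5],[0,0,0.2,0,0,0,5],[0,0,0,0,0,0,5]])

```text
time_s: 48.55
tool_pos: [0.4986, -0.1117, 0.1493]
ee_rot: [[-0.009, 1.0, 0.002], [1.0, 0.009, -0.001], [-0.001, 0.002, -1.0]]
wrist_force: [-0.8, 1.9, 4.2]
gripper_width: 0.605
gripper_force: 25.0
```

>>> jog_arm(commands=[[0,0,0.1,0,0,0,5],[0,0,0,0,0,0,7.6],[0,0,0,0,0,0,7.6],[0,0,0,0,0,0,7.6],[0,0,0,0,0,0,7.6],[0,0,-2,0,0,0,7.6],[0,0,-4,0,0,0,7.6],[0,0,-4,0,0,0,7.6],[0,0,-4,0,0,0,7.6],[-2,-2,-2,0,0,0,7.6],[-3,-2,0,0,0,0,7.6],[-3,-2,0,0,0,0,7.6],[0,0,0,0,0,0,7.6],[0,0,0,0,0,0,7.6]])

```text
time_s: 49.95
tool_pos: [0.4386, -0.1923, 0.3065]
ee_rot: [[-0.007, 1.0, 0.0], [1.0, 0.007, 0.001], [0.001, 0.0, -1.0]]
wrist_force: [0.5, 0.2, -0.5]
gripper_width: 0.812
gripper_force: 0.0
```

```bash
python3 -c "
from h import *
st()
snap('wrist','w19');snap('scene','s19')
ptr('w19',-.205,-.18);blobs('w19',mn=100,only=['red','yel']);blobs('s19',mn=20,only=['red','yel'])
W,im=cloud('w19'); m=(W[...,2]>.09)&(W[...,2]<.11)&(W[...,0]>.44)&(W[...,0]<.56)&(W[...,1]>-.15)&(W[...,1]<-.06)
print('jar',m.sum(),np.median(W[m],0).round(4),cv2.minEnclosingCircle(W[m][:,:2].astype(np.float32)*1000))"
```

```text
t 49.95 tcp [ 0.4386 -0.1923  0.3065] psi 90.42 z [ 0.     0.001 -1.   ] F [ 0.5  0.2 -0.5] w 76.4 gf 0.0 j [-30.  -4.  87.   0.  97. -31.]
w19 ptr 34 [ 0.4013 -0.1939  0.0276] [0.006  0.0008 0.0029] mark 96 [ 0.3773 -0.1941  0.0133]
w19 red [258 197  13  19 191] [ 0.4214 -0.1953  0.0777] min [ 0.415 -0.203  0.052] max [ 0.427 -0.192  0.08 ]
w19 red [319 279  37  34 933] [ 0.4951 -0.2858  0.099 ] min [ 0.481 -0.306  0.094] max [ 0.516 -0.27   0.1  ]
w19 yel [ 322  181   44   39 1366] [ 0.4988 -0.1815  0.0991] min [ 0.48  -0.201  0.093] max [ 0.518 -0.165  0.101]
s19 red [353 142  19  13 133] [ 0.4928 -0.2794  0.0975] min [ 0.477 -0.306  0.091] max [ 0.514 -0.267  0.101]
s19 red [375 180   7  14  62] [ 0.4167 -0.1938  0.0641] min [ 0.411 -0.202  0.045] max [ 0.423 -0.189  0.079]
s19 yel [337 163  20  14 154] [ 0.4948 -0.175   0.0978] min [ 0.477 -0.2    0.092] max [ 0.513 -0.163  0.1  ]
jar 2877 [ 0.4846 -0.101   0.1003] ((484.9920349121094, -101.33599090576172), 26.55913543701172)
```

View pics/w19.png

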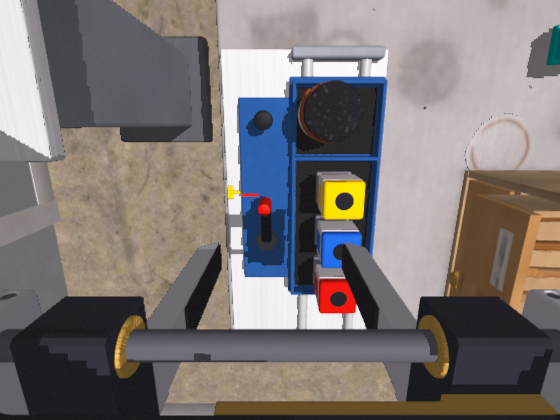

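View pics/s19.png

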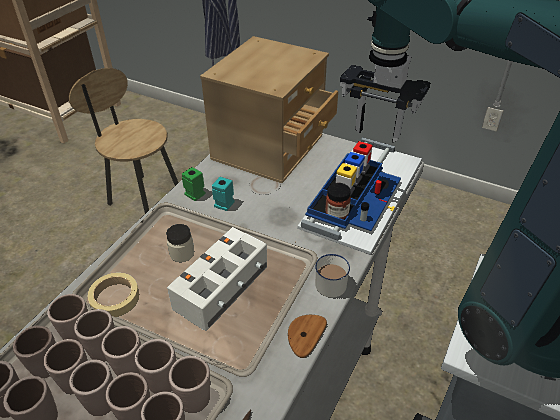

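The wrist view shows yellow (340,197), blue (340,245) and red (337,290) upright in the long part of the tray. The jar (333,110) is in the short part, a little off centre. I'll check that its lid is level, then hand in.

```bash
python3 -c "
from h import *
W,im=cloud('w19'); m=(W[...,2]>.09)&(W[...,2]<.11)&(W[...,0]>.44)&(W[...,0]<.56)&(W[...,1]>-.15)&(W[...,1]<-.06)
p=W[m]; c=np.linalg.lstsq(np.c_[p[:,:2],np.ones(len(p))],p[:,2],rcond=None)[0]; print('tilt deg',np.degrees(c[:2]))
if np.hypot(*c[:2])<.03: print(manip.hand_in())"
```

```text
tilt deg [0.03415854 0.44295633]
the job is handed in; nothing more can be done
None
```

The job is handed in: the carriage is locked at the yellow mark, and all three cartridges and the jar of red glaze stand upright in its tray, the jar about 17 mm off where I set it but level. My pushes on the cartridges reached just under 40 N at the wrist, more than the 7 to 15 N described.

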